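Make up a spacer stack in the saw's stack gauge and lock it in

ROBOT

A 6-joint arm with a two-finger parallel gripper is mounted at the origin on the work surface. World frame = base frame: x ahead of the robot, y to its left, z up, the work surface at z = 0. Lengths are in m, angles in rad, forces in N, time in s.
With the tool pointing down it reaches from about 0.325 to 0.925 m from the base axis. Payload 3.1 kg.
Tool frame: the origin (TCP) lies at the very end of the fingers, on their centre line; the grasp point (between the pads) lies 19 mm behind it; z points along the fingers, y is the line along which they close (so a half turn about z gives the same grasp; the last joint's range is limited). The gripper opens to 85 mm and grips with 20 to 120 N. Pads are 22 mm wide; open, the fingers measure 114 mm over their backs; the gripper's body (76 mm by 85 mm) begins 54 mm behind the grasp point. The pads swing forward as they close: fully open they stand 13 mm farther back than shut.
Start: joints at [-1.223, 0.217, 1.613, -0, 1.311, -0.112], TCP at [0.277, -0.56, 0.209] pointing down, gripper open.
Joint ranges: [-2.75, 2.75], [-0.78, 2.1], [0.31, 2.55], [-1.13, 4.27], [0.13, 2.63], [-2.58, 2.58]. Speed limits (rad/s): [2.79, 2.79, 3.14, 3.14, 3.14, 3.14].

INTERFACE

Orientations are given as a 3x3 rotation matrix whose columns are the frame's x, y, z axes.
In Python, from rig import get_state, snapshot, sign_off, boxes_of gives the robot as it stands.
- The arm moves only by the shell command python3 -m inch 'ROWS' [OPENING]. ROWS is JSON, a list of rows, each a list of 6 numbers: the shift along the world's x, y, z in m, then the turn, a rotation vector about the world's x, y, z in degrees. In form: [[tx, ty, tz, ax, ay, az], ...]. A call has 1 to 20 rows; each row shifts and turns the commanded pose from where the row before left it; what a row does not reach is not made up. A row lasts 1/10 s, in which the tool goes at most 50 mm and 8.59 degrees, less where a joint would pass 70% of its speed; a pose out of reach is approached as far as the arm can. A call is refused whole if a number of a shift passes 0.05 or a number of a turn 8.59, either way. A call with a gripper value outside its range is refused whole. OPENING is the closure, from 0 (fully open) to 1 (shut), set as the call begins (- or left out, the last holds). The fingers move at their own pace and stop on an object; the grip force is fixed at half the most. Time passes only in rows, so rows that do not move let the fingers close. It gives the time, the measured TCP pose, the force, the opening and the grip force at its end, in the units of the state.
- get_state(): the state, without advancing time (a new reading comes with each control period).
- snapshot(name): name is "scene" or "top"; returns a dict with "frame" (420x560x3 uint8, blue, green, red), "depth" (420x560 float32, m along the optical axis (not along the pixel's ray), 0 where there is no reading), "intrinsics" (3x3 intrinsics, pixels), "rvec" (rotation vector, rad) and "tvec" (3), from world to camera coordinates, as OpenCV has them. Camera axes: x right, y down, z forward; pixel columns grow to the right and rows downward; lengths in m; the calibration is good to about 2 mm. A picture is of the moment at which its call begins.
- sign_off(): hands the job in; it is judged then, once.
Trained networks look in a picture, given as the dict that the camera call returned (one of the last four; its "shot" number tells which), for a name from the list of things; names that differ only in an ending like _2 or _b are one class to them, and where a whole thing is asked for, a point or a joint stands for the part that bears it (a point fixed in the world has none). Each returns a list of dicts, best first, with "confidence" (0 to 1); they miss things now and then, are a little off and sometimes report something else, mostly with a low value. They report only what shows in the picture. A call takes as long as a camera call. They do not tell look-alikes from the thing itself.
- boxes_of(picture, thing): "point" ([x, y, z] in m, in the coordinates of the camera as it stood for that picture, good to about 4 mm: the middle of the surface that is visible of it).
The state is a dict: "clock": time; "joint_pos": joint angles; "qvel": joint speeds; "joint_efforts": joint torques, N m; "ee_pos": TCP position; "orientation": TCP orientation; "ft_force": force on the tool from outside, world axes, zero at the start; "ft_torque": the same for the moment, N m; "opening": finger opening in m; "finger_force": force on a finger pad.
Only numpy, scipy, OpenCV 4.12 (cv2) and the standard library are available. Lean on these libraries where they do the work, as an engineer would, in place of code of your own. Each camera call takes 0.05 s, during which the arm holds its last target. There are 200 camera calls.

TASK

Make up a stack of spacer discs in the saw's stack gauge: flip the cam lever over to free the keeper, slide the keeper fully open off the tube, then stack spacer discs flat inside the tube until the top of the stack comes level with the marked line, choosing from the thick and thin discs on the bench so that it ends level with the line and not above or below it. Then slide the keeper fully shut over the tube and flip the lever back to lock it; leave the spare discs lying on the bench and do not disturb the other tools.

Things in the scene. Friction and masses are not known exactly. Their poses are not given: they have to be found in the camera images.
- tube_floor (a point): Centre of the floor inside the gauge's upright tube, 10 mm above the bench, on a fixed dark base plate 10 mm thick (x -58 to +212, y -53 to +77 mm from here). Axes, shared by the whole gauge: z up; x level, from the tube towards the guide block, the way the keeper opens; y level, towards the lever's pedestal. The gauge's place and direction differ each time.
- tube_rim (a point): Centre of the tube's mouth, 70 mm above its floor. The tube is two facing curved aluminium shells, inner diameter 70 mm, outer 82 mm, on the +x and -x sides; two open slots between them, at least 41 mm wide and of full height, face the gauge's +y and -y, so that fingers holding a disc by its sides can go down into the tube.
- mark (a point): Centre of the tube at the height of the marked line, a thin black line round both shells: 60 mm above the tube's floor, 10 mm below its rim. Gauge axes.
- guide_block (a point): Centre of the top of the grey guide block on which the keeper slides: 130 mm (x) by 56 mm (y), 80 mm high above the bench; its centre lies 140 mm along the gauge's x from the tube's axis.
- lever_pivot (a point): Pivot of the cam lever, on a grey pedestal (30 x 22 mm, top 74 mm above the bench) beside the guide block: 75 mm along the gauge's x and 56 mm along its y from the tube's axis, 86 mm above the bench. The hinge runs along the gauge's x, so the lever swings across the keeper.
- lever_tip (a point): Centre of the black ball (22 mm diameter) at the end of the cam lever, a round 12 mm steel bar; it is 75 mm from the pivot. Locked, the lever leans 45 degrees from upright towards the gauge's -y, over the keeper; free, it leans 45 degrees towards +y, away from it.
- lever (a joint): Angle of the cam lever: 0 locked (leaning over the keeper, its pin in the keeper's side notch, so that the keeper cannot slide), 1.57 rad fully free (leaning away); the pin is clear beyond about 0.5 rad. It starts locked, stays where it is left and needs about 2 to 3 N at the ball.
- keeper (a joint): Travel of the keeper, a steel plate 138 x 60 x 8 mm sliding level over the tube's rim (top 90 mm above the bench): 0 shut, over the tube's mouth (plate from gauge x = -38 to +100 mm); 0.105 m fully open, slid to +x (near edge then 67 mm from the tube's axis). Starts shut; with the lever free it slides with about 2 N and stays where it is left.
- keeper_grip (a point): Grip point on the keeper's black upright block, 24 mm (gauge x) by 20 mm (gauge y), 40 mm tall above the plate. This point is 112 mm above the bench, 18 mm below the block's top; with the keeper shut it is 20 mm along the gauge's x from the tube's axis, and it moves with the keeper. Gauge axes.
- thick1_c (a point): Centre (half-way up) of a thick spacer disc, plain steel, 60 mm diameter, 20 mm thick, about 400 g, with a dark bore seen on its faces (solid for handling). It lies flat on the bench at first; z is its axis (either face may be up). It may be absent this time.
- thick2_c (a point): Centre (half-way up) of a thick spacer disc, plain steel, 60 mm diameter, 20 mm thick, about 400 g, with a dark bore seen on its faces (solid for handling). It lies flat on the bench at first; z is its axis (either face may be up). It may be absent this time.
- thin1_c (a point): Centre (half-way up) of a thin spacer disc, plain steel, 60 mm diameter, 10 mm thick, about 200 g, with a dark bore seen on its faces (solid for handling). It lies flat on the bench at first; z is its axis (either face may be up). It may be absent this time.
- thin2_c (a point): Centre (half-way up) of a thin spacer disc, plain steel, 60 mm diameter, 10 mm thick, about 200 g, with a dark bore seen on its faces (solid for handling). It lies flat on the bench at first; z is its axis (either face may be up). It may be absent this time.
- thin3_c (a point): Centre (half-way up) of a thin spacer disc, plain steel, 60 mm diameter, 10 mm thick, about 200 g, with a dark bore seen on its faces (solid for handling). It lies flat on the bench at first; z is its axis (either face may be up). It may be absent this time.
- thin4_c (a point): Centre (half-way up) of a thin spacer disc, plain steel, 60 mm diameter, 10 mm thick, about 200 g, with a dark bore seen on its faces (solid for handling). It lies flat on the bench at first; z is its axis (either face may be up). It may be absent this time.
- thin5_c (a point): Centre (half-way up) of a thin spacer disc, plain steel, 60 mm diameter, 10 mm thick, about 200 g, with a dark bore seen on its faces (solid for handling). It lies flat on the bench at first; z is its axis (either face may be up). It may be absent this time.
- thin6_c (a point): Centre (half-way up) of a thin spacer disc, plain steel, 60 mm diameter, 10 mm thick, about 200 g, with a dark bore seen on its faces (solid for handling). It lies flat on the bench at first; z is its axis (either face may be up). It may be absent this time.
- arbor_wrench: Bystander, to be left alone: the wrench. 190 mm long, flat along its x.
- glue: Bystander, to be left alone: the glue bottle. 60 mm diameter, 170 mm tall, upright; origin under its centre.
- push_stick: Bystander, to be left alone: the push stick. plywood, 230 mm long along its x, 12 mm thick; origin under its middle.
- riving_knife: Bystander, to be left alone: the riving knife. dark steel plate 200 x 60 x 4 mm, lying along its x.
- tape_measure: Bystander, to be left alone: the tape measure. 65 x 35 x 60 mm tall; origin under its centre.
- square: Bystander, to be left alone: the try square. wooden stock 120 mm along its x, steel blade 170 mm along its y; origin under the stock's centre.
Things that resemble listed ones, but are neither listed nor needed, are in the scene too. Leave any green or turquoise look-alike of the part that bears thick2_c alone. Leave any purple look-alike of the part that bears thin6_c alone.

How it is judged:
By the outcome, as a careful person would: the job done as asked, in the order asked, and still so for the second after the job is handed in, with the robot touching nothing.
Of thick1, thick2, thin1, thin2, thin3, thin4, thin5, thin6 only 6 to 7 are there at a start; the rules pass over those that are not, and their reading is None.
At some moment in a run one of thick1, thick2, thin1, thin2, thin3, thin4, thin5, thin6 may be knocked a few centimetres aside while the robot is not near it.
Once in a run the grip may slacken for a moment while it holds something.
It also fails if it takes over 210 s, if anything falls off the work surface, if the arm or the gripper's body presses on something with over 40 N, if the wrist force passes 120 N, or if a joint passes its speed limit or range.

## Working session

There is one attempt and no reset: what is moved stays moved. The work goes in short steps, Python scripts to look and compute and a shell command to move; the robot and the scene stay as the last step left them, time stands still between calls to the robot, and variables do not carry over. Pictures are saved under pics/ and viewed, at most 14 in all, crops included, and the job is handed in when it is done.

```bash
mkdir -p pics; ls; cat > h.py <<'E'
import numpy as np, cv2
from rig import get_state, snapshot, sign_off, boxes_of
def w(p,pt):
    R=cv2.Rodrigues(np.array(p["rvec"],float))[0]; return R.T@(np.array(pt)-np.array(p["tvec"]).ravel())
def cloud(p):
    K=np.array(p["intrinsics"]);d=p["depth"];v,u=np.mgrid[:d.shape[0],:d.shape[1]]
    c=np.stack([(u-K[0,2])/K[0,0]*d,(v-K[1,2])/K[1,1]*d,d],-1)
    R=cv2.Rodrigues(np.array(p["rvec"],float))[0]; return (c-np.array(p["tvec"]).ravel())@R
def px(p,P): return cv2.projectPoints(np.array([P],float),np.array(p["rvec"],float),np.array(p["tvec"],float),np.array(p["intrinsics"]),None)[0].ravel().round(0)
E
cat > a.py <<'E'
from h import *
for n in ("scene","top"):
    p=snapshot(n); cv2.imwrite(f"pics/{n}0.png",p["frame"])
    for t in "thick1_c thin1_c lever_tip keeper_grip guide_block keeper lever".split():
        try:
            for b in boxes_of(p,t):
                q=w(p,b["point"]); print(n,t,q.round(3),round(b["confidence"],2),px(p,q))
        except Exception as e: print(t,e)
E
python3 a.py
```

```text
pics
scene thick1_c [0.717 0.282 0.011] 0.7 [365. 233.]
scene thick1_c [ 0.417 -0.237  0.022] 0.34 [200. 229.]
scene thin1_c [ 0.577 -0.376  0.009] 0.72 [181. 282.]
scene lever_tip [ 0.557 -0.013  0.135] 0.49 [273. 214.]
scene keeper_grip [ 0.56  -0.064  0.089] 0.9 [260. 228.]
scene guide_block [ 0.58  -0.018  0.059] 0.72 [275. 231.]
scene guide_block [ 0.563 -0.067  0.09 ] 0.55 [260. 229.]
scene guide_block [ 0.458 -0.362  0.007] 0.32 [173. 254.]
scene keeper [ 0.563 -0.068  0.09 ] 0.89 [260. 229.]
scene keeper [ 0.459 -0.362  0.009] 0.24 [173. 253.]
scene lever [ 0.558 -0.009  0.129] 0.61 [274. 215.]
top lever_tip [ 0.407 -0.242  0.022] 0.66 [372. 251.]
top lever_tip [ 0.536 -0.009  0.12 ] 0.62 [295. 204.]
top lever_tip [ 0.539 -0.01   0.056] 0.27 [295. 208.]
top keeper_grip [ 0.551 -0.067  0.09 ] 0.63 [314. 201.]
top guide_block [ 0.544 -0.014  0.059] 0.92 [296. 206.]
top keeper [ 0.551 -0.063  0.092] 0.93 [313. 201.]
top lever [ 0.534 -0.015  0.116] 0.46 [297. 205.]
```

```bash
python3 -c "
import cv2
for n in ('scene','top'):
    f=cv2.imread(f'pics/{n}0.png'); cv2.imwrite(f'pics/{n}0b.png',cv2.resize(f,(800,600),interpolation=cv2.INTER_CUBIC))"
```

```text
(no output)
```

View pics/scene0b.png

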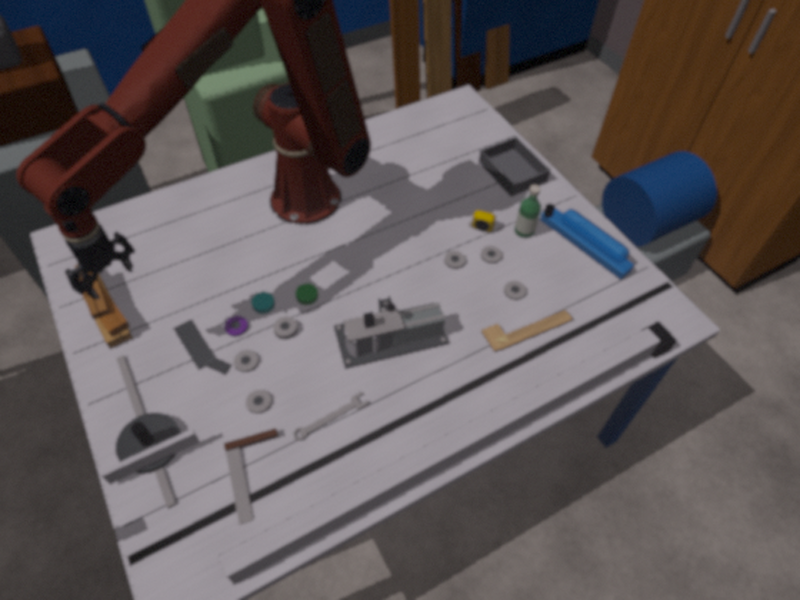

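View pics/top0b.png

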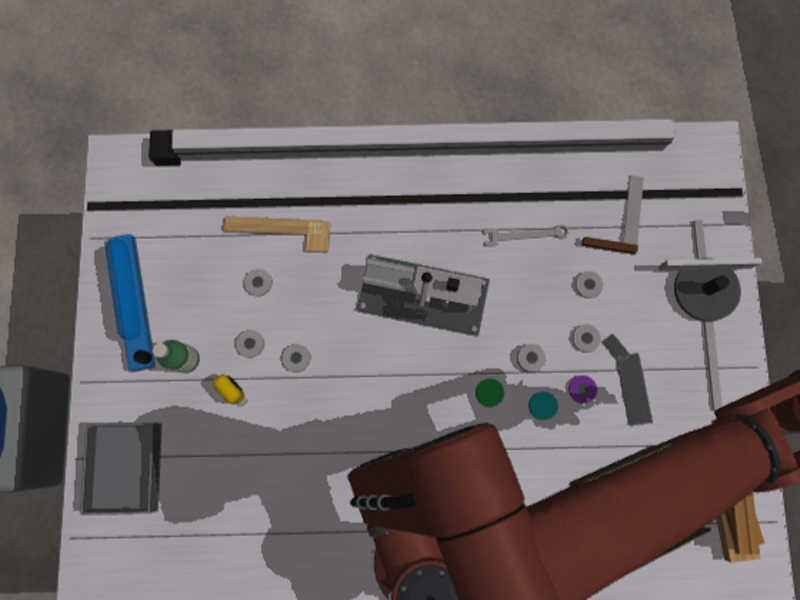

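The pictures show six grey discs: top view (800x600) at (257,282), (249,344), (296,357), (531,357), (586,337) and (588,284). Green, turquoise and purple look-alikes are at (490,393), (543,405) and (583,389). The gauge is around (425,295), with the tube to the right (world −y) and the pedestal towards the robot.

```bash
cat > b.py <<'E'
from h import *
import sys
p=snapshot("top"); q=snapshot("scene")
C=cloud(p); D=cloud(q)
def rect(C,zl,zh,xr,yr):
    m=(C[...,2]>zl)&(C[...,2]<zh)&(C[...,0]>xr[0])&(C[...,0]<xr[1])&(C[...,1]>yr[0])&(C[...,1]<yr[1])
    P=C[m][:,:2].astype(np.float32); r=cv2.minAreaRect(P*1000); return len(P),[np.round(x,1) for x in r],P.mean(0).round(4)
b=((.44,.68),(-.22,.15))
for nm,X in (("top",C),("scene",D)):
    print(nm,"base",rect(X,.006,.014,*b),"plate",rect(X,.086,.094,*b),"gripblk",rect(X,.122,.136,*b),"guide",rect(X,.077,.083,*b))
def disc(X,c,name):
    z=X[...,2]; d=np.hypot(X[...,0]-c[0],X[...,1]-c[1])
    m=(z>.0045)&(z<.04)&(d<.05); P=X[m]
    if len(P)<5: return print(name,c,"few")
    m2=P[:,2]>np.percentile(P[:,2],50)-.003
    (cx,cy),r=cv2.minEnclosingCircle(P[m2][:,:2].astype(np.float32)*1000)
    print(name,len(P),"mean",P[m2].mean(0).round(4),"circ",round(cx,1),round(cy,1),round(r,1),"ztop",np.percentile(P[:,2],[25,50,75,90]).round(4))
for u,v in ((257,282),(249,344),(296,357),(531,357),(586,337),(588,284)):
    c=C[int(v*.7),int(u*.7)]
    for nm,X in (("top",C),("scn",D)): disc(X,c[:2],nm)
bt=D[int(300/600*420),0]; print("bench z", np.median(C[280:290,300:320,2]), np.median(D[int(.7*250):int(.7*255),int(.7*420):int(.7*430),2]))
E
python3 b.py
```

```text
top base (1425, [array([559.1, -34.4]), array([237.7, 364.5]), np.float64(0.9)], array([ 0.5349, -0.0289], dtype=float32)) plate (711, [array([547.8,  -9.3]), array([240.6,  96. ]), np.float64(78.5)], array([ 0.5516, -0.0591], dtype=float32)) gripblk (78, [array([548.8, -47.4]), array([21.3, 76.1]), np.float64(4.0)], array([ 0.5482, -0.0571], dtype=float32)) guide (412, [array([547.7,  -9.3]), array([245. ,  95.3]), np.float64(77.6)], array([0.5793, 0.0509], dtype=float32))
scene base (798, [array([559.1, -42. ]), array([235.4, 357. ]), np.float64(0.9)], array([ 0.583, -0.051], dtype=float32)) plate (465, [array([550.8, -17.8]), array([218.8,  97.9]), np.float64(81.4)], array([ 0.5599, -0.057 ], dtype=float32)) gripblk (41, [array([559.8, -46. ]), array([30. , 72.1]), np.float64(1.8)], array([ 0.557 , -0.0648], dtype=float32)) guide (291, [array([552.7,  -4.8]), array([245.3,  96.1]), np.float64(77.2)], array([0.585, 0.046], dtype=float32))
top 287 mean [0.5886 0.3462 0.0106] circ 588.0 350.6 47.7 ztop [0.0073 0.0094 0.0118 0.0143]
scn 172 mean [0.5941 0.3497 0.0103] circ 588.4 360.3
[... 348 characters left out ...]
0.01  ] circ 422.5 262.2 35.8 ztop [0.0071 0.0089 0.0108 0.013 ]
top 366 mean [ 0.4087 -0.2422  0.021 ] circ 408.4 -241.6 29.6 ztop [0.0158 0.0193 0.0219 0.024 ]
scn 224 mean [ 0.4139 -0.2391  0.0199] circ 413.0 -240.5 31.8 ztop [0.0158 0.0187 0.0209 0.0227]
top 352 mean [ 0.4485 -0.3662  0.0105] circ 454.3 -364.3 49.2 ztop [0.0069 0.0094 0.0118 0.0137]
scn 220 mean [ 0.4544 -0.3642  0.0104] circ 449.8 -372.9 41.0 ztop [0.0069 0.0093 0.0118 0.0136]
top 324 mean [ 0.568  -0.3784  0.0113] circ 568.3 -377.7 49.3 ztop [0.0072 0.0102 0.0122 0.0144]
scn 233 mean [ 0.5724 -0.375   0.0101] circ 575.6 -376.6 45.2 ztop [0.007  0.0093 0.0113 0.0129]
bench z 0.00012818883473204775 -0.0009423270183979223
```

```bash
cat > c.py <<'E'
from h import *
from scipy.optimize import differential_evolution
def hm(g):
    x,y=g[:,0],g[:,1]; z=np.zeros(len(g))
    def box(x0,x1,y0,y1,h):
        z[(x>x0)&(x<x1)&(y>y0)&(y<y1)]=h
    box(-.058,.212,-.053,.077,.01); box(.075,.205,-.028,.028,.08); box(.06,.09,.045,.067,.074)
    r=np.hypot(x,y); z[(r<.041)&(abs(x)>.02)]=.08
    box(-.038,.1,-.03,.03,.09); box(.008,.032,-.01,.01,.13)
    return z
def fit(X,n):
    m=(X[...,0]>.4)&(X[...,0]<.72)&(X[...,1]>-.2)&(X[...,1]<.2)&(X[...,2]>-.02)
    P=X[m]
    def loss(a):
        c,s=np.cos(a[2]),np.sin(a[2]); d=P[:,:2]-a[:2]
        g=np.stack([d@[c,s],d@[-s,c]],1)
        return np.minimum(abs(hm(g)-P[:,2]),.02).mean()
    r=differential_evolution(loss,[(.5,.6),(-.15,-.03),(1.0,1.75)],seed=1,tol=1e-6,popsize=25)
    print(n,r.x.round(4),np.degrees(r.x[2]).round(2),r.fun); return r.x
for n in ("top","scene"):
    p=snapshot(n); fit(cloud(p),n)
E
python3 c.py
```

```text
top [ 0.5476 -0.093   1.3395] 76.75 0.003595956297725929
scene [ 0.5512 -0.0877  1.3562] 77.7 0.004494198353356765
```

```bash
python3 -c "
from h import *
s=get_state();print({k:np.round(v,3).tolist() for k,v in s.items()})
o=np.array(s['orientation']);print('tool y angle',np.degrees(np.arctan2(o[1][1],o[0][1])))"
```

```text
{'clock': 1.0, 'joint_pos': [-1.223, 0.217, 1.613, -0.0, 1.311, -0.112], 'qvel': [0.0, 0.001, 0.001, 0.0, -0.001, -0.001], 'joint_efforts': [0.001, -39.69, -30.427, -0.0, 0.001, -0.0], 'ee_pos': [0.277, -0.56, 0.209], 'orientation': [[0.896, 0.444, -0.0], [0.444, -0.896, -0.0], [-0.0, 0.0, -1.0]], 'ft_force': [-0.124, 0.094, -0.54], 'ft_torque': [0.063, -0.007, 0.037], 'finger_force': 0.0, 'opening': 0.085}
tool y angle -63.657566105027236
```

```bash
python3 -m inch '[[0.02,0.0335,0,0,0,3.2],[0.02,0.0335,0,0,0,3.2],[0.02,0.0335,0,0,0,3.2],[0.02,0.0335,0,0,0,3.2],[0.02,0.0335,0,0,0,3.2],[0.02,0.0335,0,0,0,3.2],[0.02,0.0335,0,0,0,3.2],[0.02,0.0335,0,0,0,3.2],[0.02,0.0335,0,0,0,3.2],[0.02,0.0335,0,0,0,3.2],[0.02,0.0335,0,0,0,3.2],[0.02,0.0335,0,0,0,3.2],[0.02,0.0335,0,0,0,3.2],[0.02,0.0335,0,0,0,3.2],[0.02,0.0335,0,0,0,3.2],[0.018,0.0335,0,0,0,2.9],[0,0,0,0,0,0]]' 1
cat > s.py <<'E'
from h import *
s=get_state();o=np.array(s['orientation']);T=np.array([.5494,-.0904]);a=np.radians(77.2);d=np.array(s['ee_pos'][:2])-T
print(round(s['clock'],1),np.round(s['ee_pos'],4),'gauge',(d@[np.cos(a),np.sin(a)]).round(4),(d@[-np.sin(a),np.cos(a)]).round(4),'yaw',np.degrees(np.arctan2(o[1][1],o[0][1])).round(1),'op',round(s['opening'],4),'F',np.round(s['ft_force'],1),'ff',round(float(s['finger_force']),1),'j',np.round(s['joint_pos'],2))
E
python3 s.py
```

```text
clock: 2.7
ee_pos: [0.597, -0.0201, 0.2089]
orientation: [[0.216, 0.976, 0.001], [0.976, -0.216, 0.002], [0.002, 0.001, -1.0]]
ft_force: [0.3, 0.2, -0.2]
opening: 0.0001
finger_force: 0.0
2.7 [ 0.597  -0.0201  0.2089] gauge 0.0791 -0.0309 yaw -12.4 op 0.0001 F [ 0.3  0.2 -0.2] ff 0.0 j [-0.15  0.16  1.68  0.    1.3   0.06]
```

```bash
python3 -m inch '[[0,-0.004,-0.03,0,0,-0.4],[0,0,-0.03,0,0,0],[0,0,-0.02,0,0,0],[0,0,0,0,0,0],[-0.00975,0.0022,0,0,0,0],[-0.00975,0.0022,0,0,0,0],[-0.00975,0.0022,0,0,0,0],[-0.00975,0.0022,0,0,0,0],[-0.00975,0.0022,0,0,0,0],[-0.00975,0.0022,0,0,0,0],[-0.00975,0.0022,0,0,0,0],[-0.00975,0.0022,0,0,0,0],[-0.00975,0.0022,0,0,0,0]]'; python3 s.py; python3 -m inch '[[-0.006,0.0014,0,0,0,0],[-0.006,0.0014,0,0,0,0],[-0.002,0.0004,0,0,0,0]]' ; python3 s.py
```

```text
clock: 4.0
ee_pos: [0.5068, -0.0081, 0.1288]
orientation: [[0.228, 0.974, -0.0], [0.974, -0.228, 0.0], [-0.0, -0.0, -1.0]]
ft_force: [0.4, -1.0, -0.1]
opening: 0.0005
finger_force: 0.0
4.0 [ 0.5068 -0.0081  0.1288] gauge 0.0708 0.0598 yaw -13.2 op 0.0005 F [ 0.4 -1.  -0.1] ff 0.0 j [-0.15  0.05  1.96  0.    1.13  0.08]
clock: 4.3
ee_pos: [0.493, -0.0049, 0.1287]
orientation: [[0.228, 0.974, -0.0], [0.974, -0.228, 0.0], [-0.0, -0.0, -1.0]]
ft_force: [-0.3, 0.0, 0.7]
opening: -0.0002
finger_force: 0.0
4.3 [ 0.493  -0.0049  0.1287] gauge 0.0708 0.0739 yaw -13.2 op -0.0002 F [-0.3  0.   0.7] ff 0.0 j [-0.15  0.02  1.99  0.    1.13  0.08]
```

```bash
cat > v.py <<'E'
from h import *
import sys
n,name,x0,y0,x1,y1=sys.argv[1],sys.argv[2],*map(int,sys.argv[3:7])
p=snapshot(n); f=p["frame"][y0:y1,x0:x1]; k=min(800/(x1-x0),600/(y1-y0))
cv2.imwrite(f"pics/{name}.png",cv2.resize(f,None,fx=k,fy=k,interpolation=cv2.INTER_CUBIC))
for t in ("lever_tip","keeper_grip"):
    for b in boxes_of(p,t)[:2]: print(t,w(p,b["point"]).round(3),round(b["confidence"],2))
E
python3 v.py scene v1 200 170 340 275
```

```text
lever_tip [0.43  0.26  0.009] 0.44
keeper_grip [ 0.56  -0.066  0.089] 0.89
keeper_grip [ 0.56  -0.015  0.132] 0.57
```

View pics/v1.png

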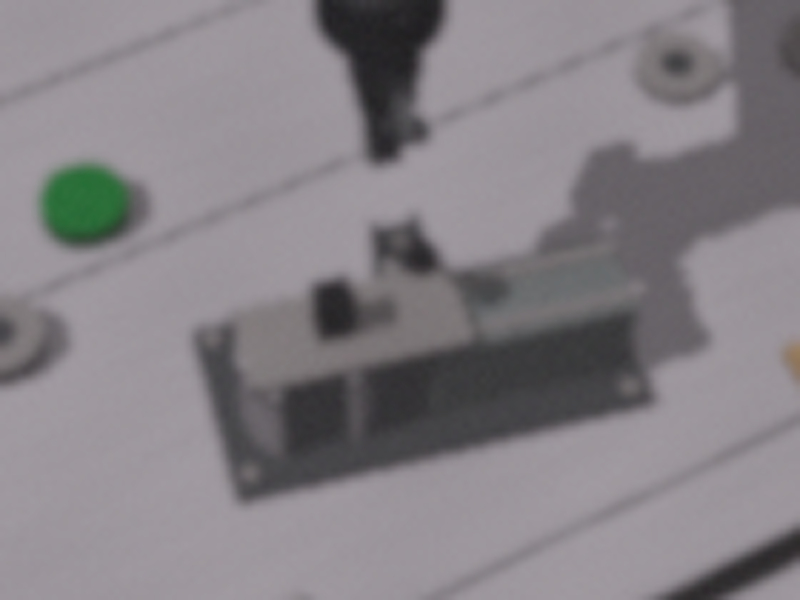

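```bash
python3 - <<'E'
from h import *
p=snapshot("scene")
for n,P in dict(pivot=(.5114,-.0049,.086),locked=(.5631,-.0167,.139),free=(.4597,.0069,.139),tcp=get_state()['ee_pos']).items():
    u,v=px(p,P); print(n,(u-200)*5.714,(v-170)*5.714)
C=cloud(p); m=(C[...,2]>.1)&(C[...,0]>.5)&(C[...,0]<.6)&(C[...,1]>-.04)&(C[...,1]<.03); print(C[m].round(3)[:15])
E
```

```text
pivot 394.266 239.98800000000003
locked 417.122 257.13
free 371.41 119.99400000000001
tcp 377.124 177.13400000000001
[[0.503 0.028 0.494]
 [0.502 0.015 0.496]
 [0.503 0.018 0.495]
 [0.507 0.022 0.497]
 [0.504 0.027 0.492]
 [0.505 0.03  0.492]
 [0.502 0.003 0.497]
 [0.502 0.012 0.493]
 [0.505 0.014 0.495]
 [0.501 0.019 0.49 ]
 [0.505 0.02  0.492]
 [0.506 0.023 0.492]
 [0.501 0.029 0.486]
 [0.51  0.027 0.493]
 [0.511 0.03  0.493]]
```

```bash
python3 - <<'E'
from h import *
for n in("scene","top"):
    C=cloud(snapshot(n)); m=(C[...,2]>.1)&(C[...,2]<.17)&(C[...,0]>.42)&(C[...,0]<.6)&(C[...,1]>-.035)&(C[...,1]<.04); print(n,C[m].round(3)[::3].tolist())
E
```

```text
scene [[0.497, -0.016, 0.167], [0.495, -0.015, 0.159], [0.508, -0.003, 0.165], [0.51, -0.015, 0.17], [0.508, -0.002, 0.16], [0.506, -0.013, 0.158], [0.523, -0.011, 0.102], [0.539, -0.008, 0.12], [0.56, -0.008, 0.146], [0.561, -0.02, 0.148], [0.566, -0.011, 0.149], [0.561, -0.024, 0.146], [0.569, -0.017, 0.151], [0.565, -0.026, 0.146], [0.569, -0.017, 0.145], [0.569, -0.024, 0.144], [0.573, -0.015, 0.142], [0.573, -0.022, 0.141], [0.577, -0.013, 0.14]]
top []
```

The lever hasn't moved: its ball is still at (.567,-.018,.140), and the fingers passed over it. I'll go back and push lower.

```bash
python3 -m inch '[[0,0,0.04,0,0,0],[0.027,-0.005,0.02,0,0,0.1],[0.027,-0.005,0,0,0,0],[0.027,-0.005,0,0,0,0],[0.027,-0.005,0,0,0,0],[0,0,-0.04,0,0,0],[0,0,-0.02,0,0,0],[0,0,-0.02,0,0,0],[0,0,0,0,0,0]]'; python3 s.py; python3 -m inch '[[-0.00975,0.0022,0,0,0,0],[-0.00975,0.0022,0,0,0,0],[-0.00975,0.0022,0,0,0,0],[-0.00975,0.0022,0,0,0,0]]'; python3 s.py
```

```text
clock: 5.5
ee_pos: [0.5987, -0.0247, 0.1047]
orientation: [[0.226, 0.974, -0.008], [0.974, -0.226, 0.001], [-0.001, -0.008, -1.0]]
ft_force: [-0.1, 0.0, 0.0]
opening: 0.0
finger_force: 0.0
5.5 [ 0.5987 -0.0247  0.1047] gauge 0.075 -0.0335 yaw -13.1 op 0.0 F [-0.1  0.   0. ] ff 0.0 j [-0.16  0.28  1.75 -0.    1.12  0.07]
clock: 5.9
ee_pos: [0.5759, -0.0191, 0.1191]
orientation: [[0.226, 0.974, 0.033], [0.974, -0.226, -0.006], [0.001, 0.034, -0.999]]
ft_force: [17.3, -5.2, 16.6]
opening: -0.0002
finger_force: 11.4
5.9 [ 0.5759 -0.0191  0.1191] gauge 0.0754 -0.0101 yaw -13.1 op -0.0002 F [17.3 -5.2 16.6] ff 11.4 j [-0.15  0.19  1.83 -0.    1.09  0.07]
```

```bash
python3 v.py scene v2 215 130 335 220;python3 - <<'E'
from h import *
C=cloud(snapshot("scene")); m=(C[...,2]>.1)&(C[...,2]<.2)&(C[...,0]>.45)&(C[...,0]<.65)&(C[...,1]>-.045)&(C[...,1]<.04); print(C[m].round(3)[::3].tolist())
E
```

```text
keeper_grip [ 0.56  -0.067  0.087] 0.7
[[0.551, -0.022, 0.156], [0.582, -0.02, 0.191], [0.55, -0.022, 0.148], [0.586, -0.03, 0.196], [0.59, -0.021, 0.195], [0.556, -0.021, 0.148], [0.589, -0.028, 0.193], [0.578, -0.029, 0.176], [0.578, -0.029, 0.169], [0.599, -0.037, 0.196], [0.605, -0.037, 0.196], [0.588, -0.027, 0.163], [0.591, -0.017, 0.161], [0.58, -0.026, 0.147], [0.592, -0.022, 0.16], [0.586, -0.026, 0.149]]
```

View pics/v2.png

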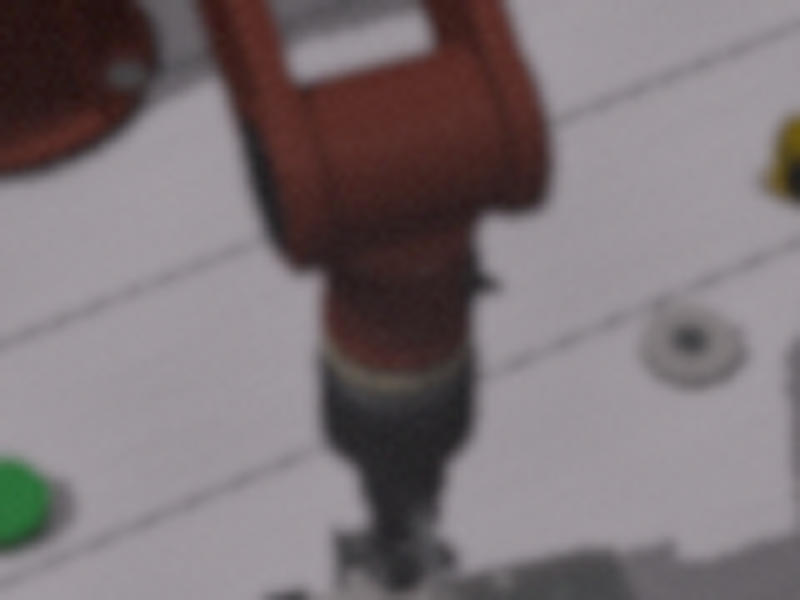

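The lever ball has turned about 10° but is being pressed along the bar's axis, so the fingertips sit higher than I assumed. I'll back off and touch down on clear bench to find where they are.

```bash
python3 -m inch '[[0.02,-0.004,0.03,0,0,0],[0.03,-0.006,0.03,0,0,0],[0.03,-0.005,0,0,0,0],[0.03,-0.005,0,0,0,0],[0,0,-0.04,0,0,0],[0,0,-0.04,0,0,0],[0,0,-0.04,0,0,0],[0,0,0,0,0,0],[0,0,0,0,0,0]]'; python3 s.py; python3 v.py top v3 200 110 340 215
python3 - <<'E'
from h import *
C=cloud(snapshot("scene")); e=np.array(get_state()['ee_pos']); m=(C[...,2]>.03)&(C[...,2]<.2)&(abs(C[...,0]-e[0])<.06)&(abs(C[...,1]-e[1])<.05);P=C[m]
P=P[np.argsort(P[:,2])]; print(len(P),P[:40:4].round(3).tolist())
E
```

```text
clock: 7.0
ee_pos: [0.6722, -0.0361, 0.0497]
orientation: [[0.226, 0.974, -0.0], [0.974, -0.226, 0.0], [0.0, -0.0, -1.0]]
ft_force: [0.5, 1.0, 0.6]
opening: 0.0001
finger_force: 0.0
7.0 [ 0.6722 -0.0361  0.0497] gauge 0.0802 -0.1077 yaw -13.0 op 0.0001 F [0.5 1.  0.6] ff 0.0 j [-0.16  0.48  1.59  0.    1.07  0.07]
keeper_grip [ 0.543 -0.112  0.093] 0.73
154 [[0.668, -0.044, 0.076], [0.681, -0.048, 0.085], [0.681, -0.048, 0.093], [0.68, -0.044, 0.1], [0.682, -0.049, 0.12], [0.691, -0.04, 0.126], [0.691, -0.047, 0.13], [0.696, -0.046, 0.131], [0.7, -0.052, 0.136], [0.688, -0.046, 0.139]]
```

View pics/v3.png

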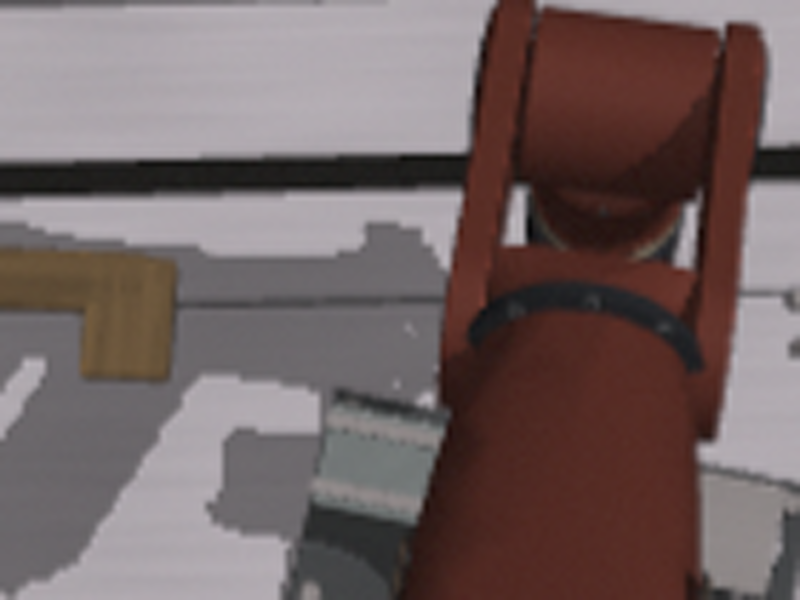

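```bash
python3 -m inch '[[0,0,-0.02,0,0,0],[0,0,-0.018,0,0,0],[0,0,0,0,0,0]]' | egrep 'pos|ft_f'; python3 -m inch '[[0,0,-0.006,0,0,0],[0,0,-0.004,0,0,0],[0,0,0,0,0,0]]'| egrep 'pos|ft_f'; python3 -m inch '[[0,0,-0.002,0,0,0],[0,0,0,0,0,0]]'| egrep 'pos|ft_f'; python3 -m inch '[[0,0,-0.002,0,0,0],[0,0,0,0,0,0]]'| egrep 'pos|ft_f'
```

```text
ee_pos: [0.6702, -0.0359, 0.0084]
ft_force: [0.0, 0.7, -0.9]
ee_pos: [0.6725, -0.0363, 0.0005]
ft_force: [0.6, 0.3, 0.3]
ee_pos: [0.6728, -0.0363, -0.001]
ft_force: [0.5, -0.3, -0.8]
ee_pos: [0.6725, -0.0363, -0.0033]
ft_force: [0.0, 0.1, 0.0]
```

```bash
for i in 1; do python3 -m inch '[[0,0,-0.003,0,0,0],[0,0,-0.003,0,0,0],[0,0,0,0,0,0]]'| egrep 'pos|ft_f'; done;  python3 -m inch '[[0,0,-0.003,0,0,0],[0,0,0,0,0,0]]'| egrep 'pos|ft_f'; python3 -m inch '[[0,0,-0.003,0,0,0],[0,0,0,0,0,0]]'| egrep 'pos|ft_f'; python3 - <<'E'
from h import *
C=cloud(snapshot("scene")); e=np.array(get_state()['ee_pos']); m=(C[...,2]>.006)&(C[...,2]<.2)&(abs(C[...,0]-e[0])<.06)&(abs(C[...,1]-e[1])<.05);P=C[m]
P=P[np.argsort(P[:,2])]; print(len(P),P[:40:4].round(3).tolist())
E
```

```text
ee_pos: [0.672, -0.0362, -0.01]
ft_force: [0.5, -0.1, -0.4]
ee_pos: [0.6722, -0.0362, -0.0127]
ft_force: [-0.9, 0.3, -0.4]
ee_pos: [0.6723, -0.0362, -0.0157]
ft_force: [-0.3, 0.1, -0.8]
405 [[0.663, 0.009, 0.006], [0.648, -0.036, 0.007], [0.637, -0.041, 0.008], [0.614, -0.061, 0.01], [0.615, -0.037, 0.013], [0.678, -0.045, 0.025], [0.674, -0.047, 0.035], [0.695, -0.051, 0.057], [0.69, -0.041, 0.061], [0.694, -0.051, 0.062]]
```

```bash
for i in 1; do python3 -m inch '[[0,0,-0.002,0,0,0],[0,0,-0.001,0,0,0],[0,0,0,0,0,0]]'| egrep 'pos|ft_f'; done;  python3 -m inch '[[0,0,-0.002,0,0,0],[0,0,0,0,0,0]]'| egrep 'pos|ft_f'; python3 -m inch '[[0,0,-0.002,0,0,0],[0,0,0,0,0,0]]'| egrep 'pos|ft_f'; python3 -m inch '[[0,0,-0.002,0,0,0],[0,0,0,0,0,0]]'| egrep 'pos|ft_f'
```

```text
ee_pos: [0.6724, -0.0363, -0.0184]
ft_force: [0.2, -0.8, -0.1]
ee_pos: [0.6724, -0.0362, -0.0205]
ft_force: [-0.0, -0.0, 0.1]
ee_pos: [0.6728, -0.0363, -0.0222]
ft_force: [-0.2, -0.2, -0.7]
ee_pos: [0.6729, -0.0363, -0.0224]
ft_force: [-3.7, 1.6, 7.2]
```

Closed fingertips touch the bench at a TCP reading of z = −0.022, so that reading is about 22 mm too low. Next I'll check the xy error with the tip on the bench.

```bash
python3 - <<'E'
from h import *
p=snapshot("scene"); e=np.array(get_state()['ee_pos']); u,v=px(p,[e[0],e[1],0]); print(u,v)
u,v=int(u),int(v); x0,y0=u-40,v-45
f=p["frame"][y0:y0+60,x0:x0+80]; cv2.imwrite("pics/v4.png",cv2.resize(f,None,fx=10,fy=10,interpolation=cv2.INTER_CUBIC)); print(x0,y0)
for P in ([e[0],e[1],.022],[e[0]-.009,e[1]-.012,0],[e[0]-.009,e[1]-.012,.1]): print(px(p,P)-[x0,y0])
E
```

```text
283.0 262.0
243 217
[40. 42.]
[36. 45.]
[36. 30.]
```

View pics/v4.png

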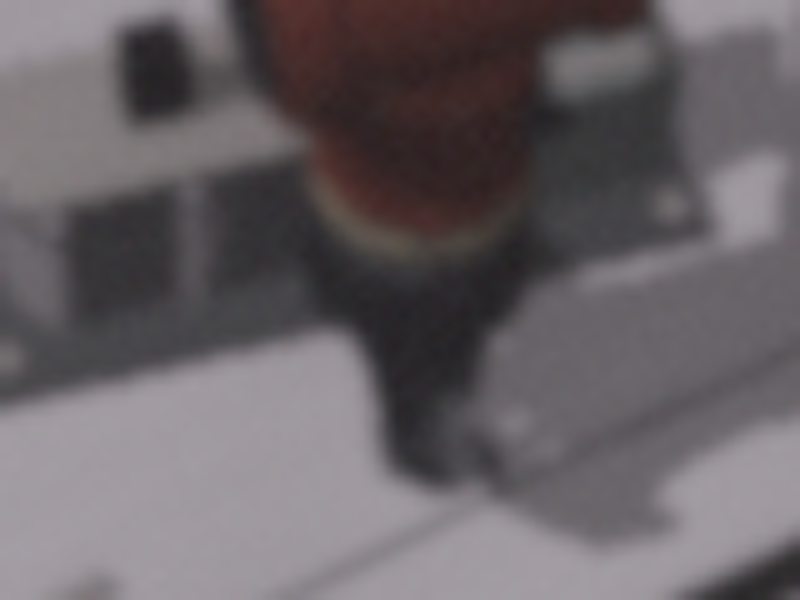

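```bash
cat > d.py <<'E'
from h import *
p=snapshot("scene"); f0=cv2.imread("pics/scene0.png").astype(int); s=get_state(); e=np.array(s['ee_pos'])
m=(abs(p["frame"].astype(int)-f0).sum(-1)>60); C=cloud(p)
u,v=map(int,px(p,[e[0],e[1],0]))
dark=(p["frame"].max(-1)<95)
for r in range(v-16,v+8,1):
    c=np.where(m[r,u-25:u+30])[0]+u-25
    print(r-v, "diff",(c.min()-u,c.max()-u,len(c)) if len(c) else None, "gray", p["frame"][r,u-14:u+16:1].mean(-1).astype(int).tolist())
print(u,v,e.round(4), px(p,[.678,-.045,.03]))
E
python3 d.py
```

```text
-16 diff (np.int64(-8), np.int64(29), 38) gray [68, 70, 68, 69, 62, 51, 46, 41, 41, 40, 41, 42, 42, 41, 42, 43, 45, 45, 44, 45, 41, 39, 39, 40, 41, 49, 72, 88, 97, 99]
-15 diff (np.int64(-7), np.int64(29), 37) gray [72, 70, 71, 71, 64, 56, 50, 44, 42, 41, 42, 42, 41, 38, 39, 41, 41, 42, 42, 40, 40, 41, 38, 36, 46, 63, 82, 95, 101, 103]
-14 diff (np.int64(-6), np.int64(29), 36) gray [72, 70, 71, 69, 69, 62, 56, 53, 49, 45, 43, 44, 40, 42, 38, 38, 39, 39, 38, 38, 38, 40, 41, 45, 58, 76, 93, 100, 102, 102]
-13 diff (np.int64(-6), np.int64(29), 36) gray [71, 73, 73, 74, 78, 81, 82, 76, 68, 54, 45, 41, 41, 42, 40, 37, 40, 36, 38, 39, 37, 39, 49, 61, 77, 88, 98, 100, 101, 101]
-12 diff (np.int64(-6), np.int64(29), 36) gray [80, 86, 88, 96, 106, 113, 116, 115, 102, 78, 53, 45, 42, 41, 37, 36, 40, 40, 36, 39, 37, 45, 59, 84, 97, 99, 102, 102, 102, 103]
-11 diff (np.int64(-5), np.int64(29), 35) gray [109, 117, 122, 127, 135, 141, 143, 140, 129, 104, 72, 50, 43, 39, 39, 40, 38, 39, 38, 39, 39, 48, 71, 96, 109, 104, 103, 102, 101, 102]
-10 diff (np.int64(-5), np.int64(29), 35) gray [138, 142, 1
[... 2641 characters left out ...]
131, 121, 120, 121, 126, 125, 115, 101, 95, 97, 99, 100, 102, 104]
5 diff (np.int64(10), np.int64(25), 16) gray [158, 157, 156, 156, 157, 157, 157, 157, 158, 158, 158, 158, 158, 158, 156, 153, 148, 143, 138, 132, 132, 131, 129, 125, 120, 113, 108, 106, 105, 103]
6 diff (np.int64(12), np.int64(26), 15) gray [157, 157, 157, 157, 157, 157, 158, 156, 158, 157, 157, 158, 158, 156, 155, 152, 148, 142, 138, 135, 139, 143, 147, 147, 141, 135, 125, 115, 109, 106]
7 diff (np.int64(13), np.int64(27), 15) gray [157, 156, 157, 157, 156, 157, 156, 157, 157, 157, 158, 157, 156, 152, 148, 144, 139, 137, 140, 145, 150, 153, 157, 158, 155, 149, 142, 134, 125, 115]
283 262 [ 0.6729 -0.0364 -0.0224] [282. 260.]
```

```bash
python3 - <<'E'
from h import *
p=snapshot("scene");e=np.array(get_state()['ee_pos'])
f=lambda P:cv2.projectPoints(np.array([P],float),np.array(p["rvec"],float),np.array(p["tvec"],float),np.array(p["intrinsics"]),None)[0].ravel()
b=f([e[0],e[1],0]);print(b)
for d in ([.01,0,0],[0,.01,0],[0,0,.01]): print(d,(f(np.array([e[0],e[1],0])+d)-b).round(2))
gx=np.array([.2215,.975,0]);gy=np.array([-.975,.2215,0])
for a in(-.011,.011):
  for c in (-.0145,.0145): print((f(np.array([e[0],e[1],0])+a*gx+c*gy)-b).round(1))
R=cv2.Rodrigues(p["rvec"])[0];print("cam",-R.T@np.array(p["tvec"]).ravel())
E
```

```text
[283.22964097 262.3593159 ]
[0.01, 0, 0] [1.42 2.21]
[0, 0.01, 0] [ 2.48 -1.21]
[0, 0, 0.01] [ 0.06 -1.42]
[-1.8  4.3]
[-4.2 -2.7]
[4.2 2.7]
[ 1.8 -4.2]
cam [ 1.31083332 -0.4311069   1.33544923]
```

```bash
python3 -m inch '[[0,0,0.05,0,0,0],[0,0,0.05,0,0,0],[0,0,0.05,0,0,0],[-0.032,0.002,0.02,0,0,0],[-0.032,0.002,0,0,0,0],[0,0,-0.03,0,0,0],[0,0,-0.02,0,0,0],[0,0,-0.015,0,0,0],[0,0,-0.005,0,0,0],[0,0,0,0,0,0]]'>/dev/null; python3 s.py;  python3 -m inch '[[-0.00975,0.0022,0,0,0,0],[-0.00975,0.0022,0,0,0,0],[-0.00975,0.0022,0,0,0,0]]'>/dev/null; python3 s.py
```

```text
11.0 [ 0.6082 -0.0322  0.0748] gauge 0.0698 -0.0444 yaw -13.1 op 0.0001 F [ 0.6  0.1 -0.8] ff 0.0 j [-0.17  0.33  1.75  0.    1.07  0.06]
11.3 [ 0.5884 -0.0274  0.083 ] gauge 0.0701 -0.024 yaw -13.1 op -0.0002 F [12.7 -3.5 18. ] ff 0.0 j [-0.17  0.27  1.81  0.    1.05  0.06]
```

```bash
python3 v.py scene v5 235 170 315 230; python3 - <<'E'
from h import *
p=snapshot("scene")
e=np.array(get_state()['ee_pos']);print("reading tip in crop",(px(p,e)-[235,170])*10, "ball12", (px(p,[.553,-.021,.148])-[235,170])*10)
E
```

```text
lever_tip [ 0.584 -0.029  0.04 ] 0.65
keeper_grip [ 0.558 -0.074  0.087] 0.8
reading tip in crop [390. 600.] ball12 [360. 410.]
```

View pics/v5.png

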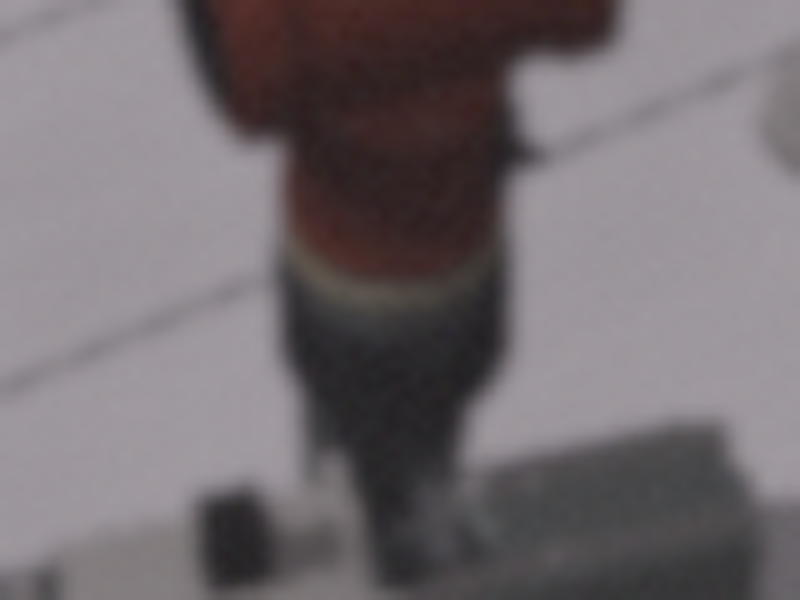

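The contact pattern fits a 22 mm z offset, with the ball catching the sloped knuckles. I'll push the ball along its arc with the tip just below ball centre.

```bash
python3 -m inch '[[0.0195,-0.0044,0,0,0,0],[0,0,0.037,0,0,0],[0,0,0,0,0,0]]'>/dev/null; python3 s.py;  python3 -m inch '[[-0.0117,0.0027,0,0,0,0],[-0.0088,0.002,0.008,0,0,0],[-0.0132,0.003,0.0075,0,0,0],[-0.0146,0.0033,0.0045,0,0,0],[-0.0151,0.0034,0.002,0,0,0]]'>/dev/null; python3 s.py; python3 -m inch '[[-0.0151,0.0034,-0.002,0,0,0],[-0.0146,0.0033,-0.0045,0,0,0],[-0.0132,0.003,-0.0075,0,0,0],[-0.0088,0.002,-0.008,0,0,0],[-0.0039,0.0009,-0.003,0,0,0],[0,0,0,0,0,0]]'>/dev/null; python3 s.py
cat > l.py <<'E'
from h import *
C=cloud(snapshot("scene"))
for nm,P in dict(locked=(.5631,-.0167,.139),free=(.4597,.0069,.139)).items():
    m=np.linalg.norm(C-np.array(P),axis=-1)<.022; print(nm,m.sum(),C[m].mean(0).round(3) if m.any() else '')
E
python3 l.py
```

```text
11.8 [ 0.603  -0.0306  0.1185] gauge 0.0702 -0.0391 yaw -13.0 op -0.0003 F [ 0.6 -0.2  0.1] ff 0.0 j [-0.17  0.26  1.74  0.    1.13  0.06]
12.3 [ 0.5372 -0.0159  0.1375] gauge 0.07 0.0284 yaw -13.1 op -0.0003 F [ 4.  -0.8  8.3] ff 3.8 j [-0.16  0.1   1.89  0.    1.15  0.07]
12.9 [ 0.4801 -0.0032  0.1101] gauge 0.0697 0.0869 yaw -13.0 op -0.0001 F [ 2.5 -1.1  1.9] ff 1.3 j [-0.15  0.02  2.03 -0.    1.09  0.08]
locked 0 
free 0
```

```bash
python3 -m inch '[[0.008,-0.002,0.04,0,0,0],[0,0,0.04,0,0,0],[0.022,-0.022,0,0,0,0],[0.022,-0.022,0,0,0,0],[0.022,-0.022,0,0,0,0],[0,0,0,0,0,0]]' 0.3 >/dev/null; python3 s.py; python3 l.py; python3 - <<'E'
from h import *
C=cloud(snapshot("scene"));e=np.array(get_state()['ee_pos'])
m=(abs(C[...,0]-e[0])<.07)&(abs(C[...,1]-e[1])<.07)&(C[...,2]>.15)&(C[...,2]<.30);P=C[m]
for z in np.arange(.17,.26,.01):
    Q=P[abs(P[:,2]-z)<.005]; print(z.round(2),len(Q),Q[:,:2].min(0).round(3) if len(Q) else '',Q[:,:2].max(0).round(3) if len(Q) else '')
E
python3 v.py scene v6 210 140 330 230
```

```text
13.6 [ 0.5548 -0.0732  0.1886] gauge 0.018 -0.0014 yaw -13.2 op 0.0597 F [-0.7  0.1 -0.2] ff 0.0 j [-0.26  0.1   1.79 -0.    1.26 -0.03]
locked 0 
free 31 [0.469 0.008 0.141]
0.17 0  
0.18 0  
0.19 0  
0.2 0  
0.21 1 [ 0.587 -0.085] [ 0.587 -0.085]
0.22 8 [ 0.524 -0.088] [ 0.597 -0.057]
0.23 12 [ 0.524 -0.088] [ 0.6  -0.07]
0.24 7 [ 0.517 -0.089] [ 0.6   -0.073]
0.25 1 [ 0.52  -0.074] [ 0.52  -0.074]
keeper_grip [ 0.56  -0.065  0.088] 0.77
keeper_grip [ 0.7   -0.483  0.007] 0.63
```

View pics/v6.png

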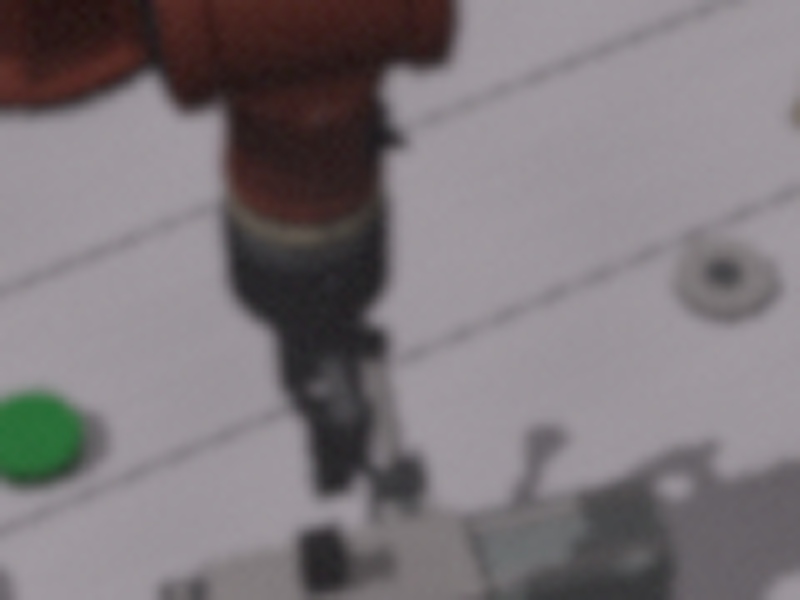

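Lever is free (ball near (365,340) in the crop), and the tool's xy agrees with the camera. Next, grip the keeper block.

```bash
python3 -m inch '[[-0.001,0.002,-0.04,0,0,0],[0,0,-0.03,0,0,0],[0,0,-0.02,0,0,0],[0,0,0,0,0,0]]'>/dev/null; python3 s.py; python3 -m inch '[[0,0,-0.012,0,0,0],[0,0,-0.01,0,0,0],[0,0,0,0,0,0]]'>/dev/null; python3 s.py; python3 -m inch '[[0,0,0,0,0,0],[0,0,0,0,0,0],[0,0,0,0,0,0],[0,0,0,0,0,0],[0,0,0,0,0,0]]' 1 >/dev/null; python3 s.py
```

```text
14.2 [ 0.5486 -0.0673  0.0959] gauge 0.0223 0.0058 yaw -13.0 op 0.0601 F [-0.1 -0.3  0.1] ff 0.0 j [-0.25  0.2   1.87  0.    1.09 -0.02]
14.5 [ 0.5521 -0.0688  0.077 ] gauge 0.0217 0.0021 yaw -13.0 op 0.06 F [-0.1  0.5 -0.7] ff 0.0 j [-0.25  0.22  1.87  0.    1.05 -0.02]
15.0 [ 0.5529 -0.0691  0.0788] gauge 0.0216 0.0013 yaw -13.1 op 0.019 F [-2.1  0.8  6.2] ff 60.3 j [-0.25  0.22  1.87  0.    1.05 -0.02]
```

```bash
python3 -m inch '[[0,0,0.001,0,0,0],[0.0023,0.0102,0,0,0,0],[0.0023,0.0102,0,0,0,0],[0.0023,0.0102,0,0,0,0],[0.0023,0.0102,0,0,0,0],[0.0023,0.0102,0,0,0,0],[0.0023,0.0102,0,0,0,0],[0.0023,0.0102,0,0,0,0],[0.0023,0.0102,0,0,0,0],[0.0023,0.0102,0,0,0,0],[0.0023,0.0102,0,0,0,0],[0,0,0,0,0,0]]'>/dev/null; python3 s.py; python3 -m inch '[[0.0006,0.0025,0,0,0,0],[0.0006,0.0025,0,0,0,0],[0,0,0,0,0,0]]'>/dev/null; python3 s.py
```

```text
16.2 [0.577  0.0331 0.0788] gauge 0.1265 0.0005 yaw -13.0 op 0.0199 F [ 5.4 -3.8 -2.1] ff 41.5 j [-0.06  0.26  1.82 -0.    1.05  0.16]
16.5 [0.5769 0.0329 0.0789] gauge 0.1264 0.0005 yaw -13.0 op 0.0193 F [  0.7 -17.7  -0.8] ff 61.8 j [-0.06  0.26  1.82 -0.01  1.06  0.17]
```

```bash
sed -i 's/T=np.array(\[.5494,-.0904\]);a=np.radians(77.2)/T=np.array([.5482,-.0894]);a=np.radians(76.8)/' s.py; python3 -m inch '[[0,0,0,0,0,0],[0,0,0,0,0,0],[0,0,0,0,0,0],[0,0,0.04,0,0,0],[0,0,0.05,0,0,0],[-0.0208,-0.0341,0.01,0,0,0],[-0.0208,-0.0341,0,0,0,0],[-0.0208,-0.0341,0,0,0,0],[-0.0208,-0.0341,0,0,0,0],[-0.0208,-0.0341,0,0,0,0],[-0.0208,-0.0341,0,0,0,0],[-0.0208,-0.0341,0,0,0,0],[-0.0208,-0.0341,0,0,0,0],[0,0,-0.04,0,0,0],[0,0,-0.04,0,0,0],[0,0,0,0,0,0]]' 0.15 >/dev/null; python3 s.py
cat > e.py <<'E'
from h import *
from scipy.optimize import minimize
# silhouette-free disc localiser: grey disc pixels above bench from both cameras, circle by robust fit of known radius
S=dict(a=(.591,.348),b=(.4565,.362),c=(.423,.263),T=(.411,-.240),d=(.4515,-.365),e=(.571,-.3765))
ps={n:snapshot(n) for n in("top","scene")}
for k,c in S.items():
    o=[]
    for n,p in ps.items():
        X=cloud(p); h=.02 if k=='T' else .01
        m=(np.hypot(X[...,0]-c[0],X[...,1]-c[1])<.06)&(X[...,2]>-.02); P=X[m]
        f=lambda q:-np.sum(np.where(np.hypot(P[:,0]-q[0],P[:,1]-q[1])<.03,1,-1)*np.clip(P[:,2]-h/2,-.006,.006))
        r=min((minimize(f,(c[0]+dx,c[1]+dy),method="Nelder-Mead",options=dict(initial_simplex=[(c[0]+dx,c[1]+dy),(c[0]+dx+.01,c[1]+dy),(c[0]+dx,c[1]+dy+.01)])) for dx in(-.01,0,.01) for dy in(-.01,0,.01)),key=lambda r:r.fun)
        o+=[n,r.x.round(4).tolist(),round(-r.fun*1000)]
    print(k,o)
E
python3 e.py
```

```text
18.1 [ 0.406  -0.2309  0.0933] gauge -0.1702 0.1061 yaw -13.1 op 0.0725 F [-1.   0.1 -0.5] ff 0.0 j [-0.67  0.02  2.06  0.    1.07 -0.44]
a ['top', [0.59, 0.3473], 4617, 'scene', [0.5893, 0.3543], 2376]
b ['top', [0.4546, 0.3624], 4822, 'scene', [0.4527, 0.3689], 2073]
c ['top', [0.4214, 0.2622], 4908, 'scene', [0.4211, 0.2684], 2176]
T ['top', [0.3971, -0.2276], 733, 'scene', [0.4305, -0.2378], 4628]
d ['top', [0.4415, -0.375], 170, 'scene', [0.4513, -0.3607], 3147]
e ['top', [0.5683, -0.3794], 3930, 'scene', [0.5688, -0.3757], 3617]
```

```bash
python3 -m inch '[[0.005,-0.0095,-0.03,0,0,0],[0,0,-0.03,0,0,0],[0,0,-0.015,0,0,0],[0,0,0,0,0,0]]' >/dev/null; python3 s.py; python3 -m inch '[[0,0,-0.008,0,0,0],[0,0,-0.006,0,0,0],[0,0,0,0,0,0]]' >/dev/null; python3 s.py; python3 -m inch '[[0,0,-0.004,0,0,0],[0,0,0,0,0,0]]' >/dev/null; python3 s.py
```

```text
18.6 [ 0.416  -0.2438  0.024 ] gauge -0.1805 0.0934 yaw -13.0 op 0.0723 F [-0.7 -0.3  0.4] ff 0.0 j [-0.68  0.17  2.07  0.    0.91 -0.45]
18.9 [ 0.4161 -0.2445  0.0103] gauge -0.1812 0.0932 yaw -13.0 op 0.0728 F [-0.5 -0.9 -0. ] ff 0.0 j [-0.68  0.19  2.07  0.    0.88 -0.45]
19.1 [ 0.4157 -0.2444  0.0058] gauge -0.1811 0.0936 yaw -13.1 op 0.0728 F [0.3 0.2 0. ] ff 0.0 j [-0.68  0.2   2.07  0.    0.87 -0.45]
```

```bash
python3 -m inch '[[-0.0045,0.004,0,0,0,0],[0,0,-0.004,0,0,0],[0,0,0,0,0,0]]' >/dev/null; python3 s.py; python3 -m inch '[[0,0,-0.004,0,0,0],[0,0,0,0,0,0]]' >/dev/null; python3 s.py;python3 -m inch '[[0,0,-0.004,0,0,0],[0,0,0,0,0,0]]' >/dev/null; python3 s.py; python3 -m inch '[[0,0,-0.004,0,0,0],[0,0,0,0,0,0]]' >/dev/null; python3 s.py
```

```text
19.4 [ 0.4105 -0.2399  0.0013] gauge -0.1779 0.0997 yaw -13.1 op 0.0722 F [-0.6  0.4  0.4] ff 0.0 j [-0.68  0.2   2.09 -0.    0.86 -0.45]
19.6 [ 0.4108 -0.2401 -0.0027] gauge -0.1781 0.0993 yaw -13.1 op 0.0725 F [-1.4 -0.2  0.8] ff 0.0 j [-0.68  0.21  2.09 -0.    0.85 -0.45]
19.8 [ 0.4108 -0.2401 -0.0067] gauge -0.1781 0.0993 yaw -13.1 op 0.0725 F [-0.1  0.2 -0.5] ff 0.0 j [-0.68  0.21  2.09  0.    0.84 -0.45]
20.0 [ 0.4108 -0.2401 -0.0107] gauge -0.1781 0.0993 yaw -13.1 op 0.0724 F [-0.5 -0.2  0.9] ff 0.0 j [-0.68  0.22  2.09  0.    0.83 -0.45]
```

```bash
python3 -m inch '[[0,0,-0.004,0,0,0],[0,0,-0.003,0,0,0],[0,0,0,0,0,0]]' >/dev/null; python3 s.py; python3 -m inch '[[0,0,-0.004,0,0,0],[0,0,0,0,0,0]]' >/dev/null; python3 s.py;python3 -m inch '[[0,0,-0.003,0,0,0],[0,0,0,0,0,0]]' >/dev/null; python3 s.py;  python3 -m inch '[[0,0,-0.002,0,0,0],[0,0,0,0,0,0]]' >/dev/null; python3 s.py
```

```text
20.3 [ 0.4107 -0.24   -0.0178] gauge -0.178 0.0994 yaw -13.1 op 0.0725 F [-0.4  0.1 -0.1] ff 0.0 j [-0.68  0.24  2.09  0.    0.82 -0.45]
20.5 [ 0.4108 -0.2401 -0.0217] gauge -0.1781 0.0993 yaw -13.1 op 0.0727 F [ 0.1  0.  -0.2] ff 0.0 j [-0.68  0.25  2.09 -0.    0.81 -0.45]
20.7 [ 0.4109 -0.2402 -0.0245] gauge -0.1782 0.0992 yaw -13.1 op 0.0726 F [-0.9  1.1 -0.1] ff 0.0 j [-0.68  0.25  2.09 -0.    0.8  -0.45]
20.9 [ 0.411  -0.2403 -0.0264] gauge -0.1782 0.0991 yaw -13.1 op 0.0724 F [ 1.1 -0.1 -0.4] ff 0.0 j [-0.68  0.26  2.09 -0.    0.8  -0.45]
```

```bash
python3 -m inch '[[0,0,0.005,0,0,0],[0,0,0,0,0,0],[0,0,0,0,0,0],[0,0,0,0,0,0],[0,0,0,0,0,0]]' 1 >/dev/null; python3 s.py; python3 -m inch '[[0,0,0.03,0,0,0],[0,0,0.04,0,0,0],[0,0,0.04,0,0,0],[0,0,0.03,0,0,0],[0,0,0,0,0,0]]' >/dev/null; python3 s.py; python3 v.py scene v7 150 160 290 265
```

```text
21.4 [ 0.411  -0.2403 -0.0212] gauge -0.1782 0.0991 yaw -13.1 op 0.0575 F [-0.9  0.8 -1. ] ff 65.6 j [-0.68  0.24  2.09  0.    0.81 -0.45]
21.9 [ 0.4145 -0.243   0.1233] gauge -0.1801 0.0951 yaw -13.0 op 0.0579 F [ 0.3 -1.3 -3.9] ff 68.1 j [-0.68 -0.01  2.03  0.    1.11 -0.45]
lever_tip [ 0.49  -0.002  0.118] 0.63
keeper_grip [0.583 0.038 0.088] 0.81
```

View pics/v7.png

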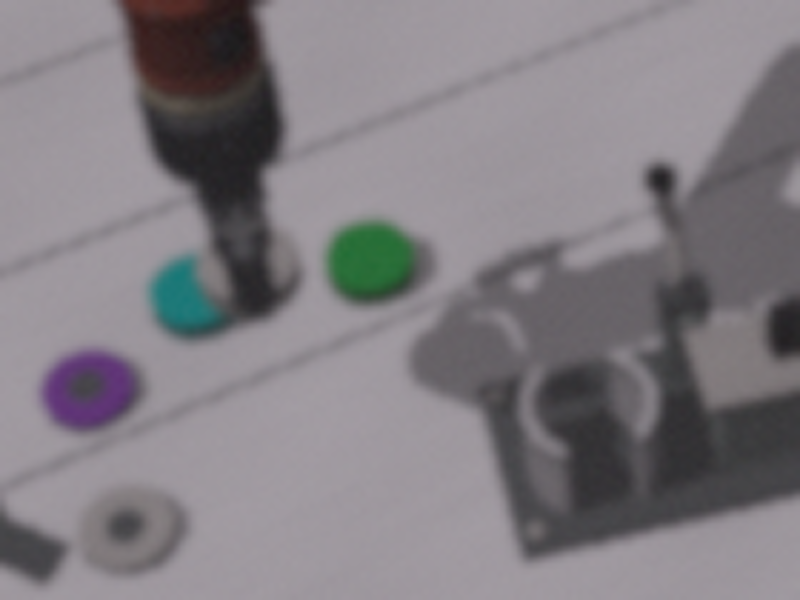

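```bash
cat > g.py <<'E'
from h import *
import sys
z0=float(sys.argv[1]); s=get_state(); e=np.array(s['ee_pos'])
p=snapshot("scene");C=cloud(p);f=p["frame"].mean(-1); sat=np.ptp(p["frame"].astype(int),axis=-1)
m=(np.hypot(C[...,0]-e[0],C[...,1]-e[1])<.06)&(abs(C[...,2]-z0)<.012)&(f>90)&(sat<40);P=C[m]
g=np.array([.228,.974]); t=P[:,:2]@g - e[:2]@g
q=P[:,:2]@np.array([-.974,.228])-e[:2]@np.array([-.974,.228])
print(len(P),"z",np.percentile(P[:,2],[10,50,90]).round(3),"along gx rel TCP",np.percentile(t,[2,10,50,90,98]).round(4),"gy",np.percentile(q,[2,50,98]).round(4))
E
python3 g.py .160
```

```text
86 z [0.152 0.157 0.16 ] along gx rel TCP [-0.0259 -0.0234  0.0147  0.027   0.0299] gy [-0.045  -0.0078  0.0182]
```

```bash
sed -e 's/box(-.038,.1,-.03,.03,.09); box(.008,.032,-.01,.01,.13)/z[(r<.035)]=.01;box(.067,.205,-.03,.03,.09); box(.113,.137,-.01,.01,.13)/' -e 's/(1.0,1.75)/(1.335,1.346)/' c.py > c2.py; python3 c2.py
```

```text
top [ 0.5483 -0.0931  1.3446] 77.04 0.0038495798663056428
scene [ 0.55   -0.0885  1.3451] 77.07 0.00505698492470527
```

```bash
sed -i 's/.5482,-.0894/.5485,-.0905/' s.py; python3 -m inch '[[0.02,0.0225,0,0,0,0],[0.03,0.034,0,0,0,0],[0.03,0.034,0,0,0,0],[0.03,0.034,0,0,0,0],[0.024,0.028,0,0,0,0],[0,0,0,0,0,0],[0,0,0,0,0,0],[0,0,0,0,0,0]]' >/dev/null; python3 s.py
```

```text
23.0 [ 0.5435 -0.0881  0.1171] gauge 0.0012 0.0054 yaw -13.1 op 0.0575 F [-0.2 -0.1 -5.8] ff 67.8 j [-0.29  0.16  1.86 -0.    1.12 -0.06]
```

```bash
python3 -m inch '[[0.005,-0.0024,0,0,0,0],[0,0,-0.02,0,0,0],[0,0,-0.015,0,0,0],[0,0,0,0,0,0],[0,0,0,0,0,0]]' >/dev/null; python3 s.py; python3 -m inch '[[0,0,-0.012,0,0,0],[0,0,-0.012,0,0,0],[0,0,0,0,0,0],[0,0,0,0,0,0]]' >/dev/null; python3 s.py
```

```text
23.5 [ 0.5492 -0.0905  0.083 ] gauge 0.0001 -0.0007 yaw -13.1 op 0.0579 F [ 0.2  0.2 -4.7] ff 67.6 j [-0.29  0.22  1.87  0.    1.06 -0.06]
23.9 [ 0.5494 -0.09    0.0589] gauge 0.0007 -0.0008 yaw -13.0 op 0.0578 F [-0.5  0.3 -4.8] ff 67.7 j [-0.29  0.25  1.88 -0.    1.01 -0.06]
```

```bash
python3 -m inch '[[-0.0005,0,-0.01,0,0,0],[0,0,-0.01,0,0,0],[0,0,0,0,0,0]]' >/dev/null; python3 s.py; python3 -m inch '[[0,0,-0.012,0,0,0],[0,0,-0.012,0,0,0],[0,0,-0.012,0,0,0],[0,0,0,0,0,0]]' >/dev/null; python3 s.py; python3 -m inch '[[0,0,-0.007,0,0,0],[0,0,-0.004,0,0,0],[0,0,0,0,0,0]]' >/dev/null; python3 s.py
```

```text
24.2 [ 0.5477 -0.0897  0.0376] gauge 0.0006 0.0009 yaw -13.1 op 0.0576 F [-0.7  0.4 -4.7] ff 67.7 j [-0.29  0.28  1.89 -0.    0.97 -0.06]
24.6 [ 0.547  -0.0896  0.0009] gauge 0.0006 0.0017 yaw -13.1 op 0.0574 F [-1.1  0.4 -4.5] ff 67.6 j [-0.29  0.34  1.9  -0.    0.91 -0.06]
24.9 [ 0.5493 -0.0902 -0.0078] gauge 0.0005 -0.0007 yaw -13.1 op 0.0574 F [ 0.4 -0.3 -5.6] ff 67.7 j [-0.29  0.36  1.9  -0.    0.89 -0.06]
```

```bash
python3 -m inch '[[0,0,-0.002,0,0,0],[0,0,0,0,0,0]]' >/dev/null; python3 s.py; python3 -m inch '[[0,0,0,0,0,0],[0,0,0,0,0,0],[0,0,0,0,0,0],[0,0,0.01,0,0,0],[0,0,0.03,0,0,0],[0,0,0.03,0,0,0],[0,0,0.03,0,0,0],[0,0,0.03,0,0,0],[0,0,0,0,0,0]]' 0.15 >/dev/null; python3 s.py
```

```text
25.1 [ 0.5499 -0.0904 -0.0091] gauge 0.0004 -0.0013 yaw -13.1 op 0.058 F [ 0.3  1.7 -4.8] ff 67.7 j [-0.29  0.36  1.9  -0.    0.88 -0.06]
26.0 [ 0.5543 -0.0916  0.1276] gauge 0.0003 -0.0059 yaw -13.1 op 0.0727 F [ 1.4  0.7 -0.6] ff 0.0 j [-0.29  0.16  1.84  0.    1.13 -0.06]
```

```bash
sed -i "s/T=(.411,-.240),//" e.py; python3 e.py; python3 -m inch '[[0.002,-0.0357,0,0,0,0],[0.002,-0.0357,0,0,0,0],[0.002,-0.0357,0,0,0,0],[0.002,-0.0357,0,0,0,0],[0.002,-0.0357,0,0,0,0],[0.002,-0.0357,0,0,0,0],[0.002,-0.0357,0,0,0,0],[0.002,-0.0357,0,0,0,0],[0,0,-0.05,0,0,0],[0,0,-0.03,0,0,0],[0,0,0,0,0,0],[0,0,0,0,0,0]]' >/dev/null; python3 s.py
```

```text
a ['top', [0.589, 0.347], 4666, 'scene', [0.5913, 0.3524], 2449]
b ['top', [0.4553, 0.3627], 4973, 'scene', [0.4574, 0.3665], 2040]
c ['top', [0.4214, 0.2624], 5128, 'scene', [0.4213, 0.268], 2208]
d ['top', [0.4504, -0.3662], 4409, 'scene', [0.4492, -0.3609], 3199]
e ['top', [0.568, -0.3786], 4310, 'scene', [0.5683, -0.3757], 3722]
27.3 [ 0.5643 -0.3747  0.0387] gauge -0.2731 -0.0802 yaw -13.1 op 0.0726 F [-0.  -0.4  0.2] ff 0.0 j [-0.69  0.5   1.58 -0.    1.06 -0.46]
```

```bash
python3 -m inch '[[0.004,-0.0025,-0.02,0,0,0],[0,0,-0.02,0,0,0],[0,0,-0.014,0,0,0],[0,0,0,0,0,0],[0,0,0,0,0,0]]' >/dev/null; python3 s.py; python3 -m inch '[[0,0,-0.007,0,0,0],[0,0,0,0,0,0]]' >/dev/null; python3 s.py;  python3 -m inch '[[0,0,-0.004,0,0,0],[0,0,0,0,0,0]]' >/dev/null; python3 s.py
```

```text
27.8 [ 0.5703 -0.3786 -0.0121] gauge -0.2755 -0.0871 yaw -13.0 op 0.0724 F [ 0.8  0.1 -0. ] ff 0.0 j [-0.69  0.58  1.57 -0.    0.98 -0.46]
28.0 [ 0.5698 -0.3785 -0.0199] gauge -0.2755 -0.0866 yaw -13.1 op 0.0729 F [-0.1  0.6 -0.1] ff 0.0 j [-0.69  0.59  1.58 -0.    0.97 -0.46]
28.2 [ 0.5694 -0.3782 -0.0246] gauge -0.2753 -0.086 yaw -13.1 op 0.0728 F [-0.2  0.2 -0.3] ff 0.0 j [-0.69  0.6   1.58  0.    0.97 -0.46]
```

```bash
python3 -m inch '[[-0.0015,0.001,-0.001,0,0,0],[0,0,0,0,0,0],[0,0,0,0,0,0],[0,0,0,0,0,0],[0,0,0,0,0,0]]' 1 >/dev/null; python3 s.py; python3 -m inch '[[0,0,0.03,0,0,0],[0,0,0.04,0,0,0],[0,0,0.04,0,0,0],[0,0,0.03,0,0,0],[0,0,0,0,0,0],[0,0,0,0,0,0]]' >/dev/null; python3 s.py; python3 g.py .150
```

```text
28.7 [ 0.5688 -0.3779 -0.0244] gauge -0.2752 -0.0854 yaw -13.1 op 0.0573 F [0.9 0.3 5. ] ff 64.4 j [-0.69  0.6   1.58  0.    0.96 -0.46]
29.3 [ 0.5677 -0.377   0.1141] gauge -0.2746 -0.0841 yaw -13.1 op 0.057 F [-0.8  0.5 -1.8] ff 64.7 j [-0.69  0.42  1.54 -0.    1.18 -0.46]
107 z [0.144 0.148 0.152] along gx rel TCP [-0.0254 -0.0223  0.0174  0.0281  0.031 ] gy [-0.0432 -0.0093  0.019 ]
```

```bash
python3 -m inch '[[-0.0024,0.0358,0,0,0,0],[-0.0024,0.0358,0,0,0,0],[-0.0024,0.0358,0,0,0,0],[-0.0024,0.0358,0,0,0,0],[-0.0024,0.0358,0,0,0,0],[-0.0024,0.0358,0,0,0,0],[-0.0024,0.0358,0,0,0,0],[-0.0024,0.0358,0,0,0,0],[0,0,0,0,0,0],[0,0,0,0,0,0],[0,0,0,0,0,0]]' >/dev/null; python3 s.py
```

```text
30.4 [ 0.548  -0.0915  0.1131] gauge -0.0011 0.0003 yaw -13.1 op 0.0569 F [ 0.4  0.5 -1. ] ff 64.7 j [-0.29  0.17  1.85 -0.    1.12 -0.06]
```

```bash
python3 -m inch '[[0.0005,0.001,-0.015,0,0,0],[0,0,-0.02,0,0,0],[0,0,-0.015,0,0,0],[0,0,0,0,0,0],[0,0,-0.01,0,0,0],[0,0,-0.01,0,0,0],[0,0,0,0,0,0]]' >/dev/null; python3 s.py; python3 -m inch '[[0,0,-0.012,0,0,0],[0,0,-0.012,0,0,0],[0,0,-0.006,0,0,0],[0,0,0,0,0,0]]' >/dev/null; python3 s.py
```

```text
31.1 [ 0.5483 -0.0897  0.0433] gauge 0.0007 0.0003 yaw -13.1 op 0.0572 F [-0.1 -0.4 -1.9] ff 64.7 j [-0.29  0.27  1.89 -0.    0.98 -0.06]
31.6 [ 0.548  -0.0895  0.0131] gauge 0.0008 0.0007 yaw -13.1 op 0.0572 F [-0.3 -0.2 -1.7] ff 64.7 j [-0.29  0.32  1.9  -0.    0.93 -0.06]
```

```bash
python3 -m inch '[[0,0,-0.005,0,0,0],[0,0,0,0,0,0]]' >/dev/null; python3 s.py; python3 -m inch '[[0,0,-0.002,0,0,0],[0,0,0,0,0,0]]' >/dev/null; python3 s.py; python3 -m inch '[[0,0,0,0,0,0],[0,0,0,0,0,0],[0,0,0,0,0,0],[0,0,0.01,0,0,0],[0,0,0.03,0,0,0],[0,0,0.03,0,0,0],[0,0,0.03,0,0,0],[0,0,0.02,0,0,0],[0,0,0,0,0,0],[0,0,0,0,0,0]]' 0.15 >/dev/null; python3 s.py
cat > t.py <<'E'
from h import *
T=np.array([.5485,-.0905])
for n in("top","scene"):
    C=cloud(snapshot(n));r=np.hypot(C[...,0]-T[0],C[...,1]-T[1]); P=C[(r<.022)&(C[...,2]<.1)]; print(n,len(P),np.percentile(P[:,2],[10,25,50,75,90]).round(4) if len(P) else '')
E
python3 t.py;python3 e.py
```

```text
31.8 [ 0.5493 -0.0899  0.0094] gauge 0.0008 -0.0006 yaw -13.1 op 0.0572 F [-0.3 -0.2 -1.9] ff 64.7 j [-0.29  0.33  1.9   0.    0.92 -0.06]
31.9 [ 0.5496 -0.0901  0.0079] gauge 0.0007 -0.001 yaw -13.1 op 0.057 F [-0.3 -0.2 -1.3] ff 64.7 j [-0.29  0.33  1.9  -0.    0.91 -0.06]
33.0 [ 0.5497 -0.0901  0.1284] gauge 0.0007 -0.0011 yaw -13.1 op 0.0725 F [ 0.   0.5 -0.3] ff 0.0 j [-0.29  0.16  1.84  0.    1.14 -0.06]
top 3 [0.0335 0.0352 0.0379 0.038  0.038 ]
scene 96 [0.0359 0.0374 0.0394 0.0412 0.043 ]
a ['top', [0.5908, 0.3482], 4696, 'scene', [0.592, 0.3516], 2491]
b ['top', [0.4542, 0.3614], 4978, 'scene', [0.456, 0.3682], 2146]
c ['top', [0.4216, 0.262], 4858, 'scene', [0.4211, 0.2671], 2147]
d ['top', [0.4498, -0.3657], 4461, 'scene', [0.4507, -0.3615], 3106]
e ['top', [0.4822, -0.3187], 4333, 'scene', [0.486, -0.3277], 4052]
```

```bash
python3 -m inch '[[-0.0125,-0.0342,0,0,0,0],[-0.0125,-0.0342,0,0,0,0],[-0.0125,-0.0342,0,0,0,0],[-0.0125,-0.0342,0,0,0,0],[-0.0125,-0.0342,0,0,0,0],[-0.0125,-0.0342,0,0,0,0],[-0.0125,-0.0342,0,0,0,0],[-0.0125,-0.0342,0,0,0,0],[0,0,-0.05,0,0,0],[0,0,-0.05,0,0,0],[0,0,0,0,0,0],[0,0,0,0,0,0],[0,0,0,0,0,0]]' >/dev/null; python3 s.py
```

```text
34.5 [ 0.4512 -0.365   0.0302] gauge -0.2894 0.0321 yaw -13.0 op 0.0725 F [0.3 0.1 0.5] ff 0.0 j [-0.8   0.34  1.84 -0.    0.96 -0.57]
```

```bash
python3 -m inch '[[-0.0012,0.0015,-0.02,0,0,0],[0,0,-0.02,0,0,0],[0,0,-0.009,0,0,0],[0,0,0,0,0,0],[0,0,0,0,0,0]]' >/dev/null; python3 s.py; python3 -m inch '[[0,0,-0.004,0,0,0],[0,0,0,0,0,0]]' >/dev/null; python3 s.py
```

```text
35.0 [ 0.4496 -0.3632 -0.0193] gauge -0.2881 0.0341 yaw -13.0 op 0.0725 F [0.4 0.3 0.7] ff 0.0 j [-0.8   0.41  1.85  0.    0.88 -0.57]
35.1 [ 0.4487 -0.3625 -0.0245] gauge -0.2876 0.035 yaw -13.1 op 0.0726 F [-0.   0.4  0. ] ff 0.0 j [-0.8   0.42  1.85 -0.    0.87 -0.57]
```

```bash
python3 -m inch '[[0.001,-0.001,0,0,0,0],[0,0,0,0,0,0],[0,0,0,0,0,0],[0,0,0,0,0,0],[0,0,0,0,0,0]]' 1 >/dev/null; python3 s.py; python3 -m inch '[[0,0,0.03,0,0,0],[0,0,0.04,0,0,0],[0,0,0.04,0,0,0],[0,0,0.03,0,0,0],[0,0,0,0,0,0],[0,0,0,0,0,0]]' >/dev/null; python3 s.py; python3 g.py .150
```

```text
35.6 [ 0.4498 -0.3635 -0.0241] gauge -0.2884 0.0337 yaw -13.1 op 0.0568 F [-1.2  0.4  6.2] ff 63.5 j [-0.8   0.42  1.85  0.    0.87 -0.57]
36.2 [ 0.4492 -0.363   0.1146] gauge -0.288 0.0345 yaw -13.1 op 0.057 F [-0.2 -0.1 -2.6] ff 65.5 j [-0.8   0.22  1.8  -0.    1.12 -0.57]
98 z [0.143 0.148 0.152] along gx rel TCP [-0.026  -0.0197  0.0175  0.0276  0.0303] gy [-0.043  -0.0101  0.0231]
```

```bash
python3 -m inch '[[0.0124,0.0341,0,0,0,0],[0.0124,0.0341,0,0,0,0],[0.0124,0.0341,0,0,0,0],[0.0124,0.0341,0,0,0,0],[0.0124,0.0341,0,0,0,0],[0.0124,0.0341,0,0,0,0],[0.0124,0.0341,0,0,0,0],[0.0124,0.0341,0,0,0,0],[0,0,0,0,0,0],[0,0,0,0,0,0],[0,0,0,0,0,0]]' >/dev/null; python3 s.py
```

```text
37.4 [ 0.5468 -0.0905  0.1127] gauge -0.0004 0.0016 yaw -13.1 op 0.0573 F [-0.4  0.4 -2.7] ff 65.4 j [-0.29  0.17  1.86 -0.    1.12 -0.06]
```

```bash
python3 -m inch '[[0.001,0,-0.015,0,0,0],[0,0,-0.02,0,0,0],[0,0,-0.015,0,0,0],[0,0,0,0,0,0],[0,0,-0.01,0,0,0],[0,0,-0.01,0,0,0],[0,0,0,0,0,0]]' >/dev/null; python3 s.py; python3 -m inch '[[0,0,-0.012,0,0,0],[0,0,-0.008,0,0,0],[0,0,0,0,0,0],[0,0,0,0,0,0]]' >/dev/null; python3 s.py
```

```text
38.1 [ 0.5483 -0.0901  0.0433] gauge 0.0004 0.0003 yaw -13.1 op 0.0569 F [-0.6 -1.1 -2.4] ff 65.3 j [-0.29  0.27  1.89 -0.    0.98 -0.06]
38.5 [ 0.5491 -0.0901  0.0244] gauge 0.0005 -0.0005 yaw -13.0 op 0.0569 F [ 0.3  0.1 -1.5] ff 65.3 j [-0.29  0.3   1.89  0.    0.95 -0.06]
```

```bash
python3 -m inch '[[0,0,-0.0065,0,0,0],[0,0,0,0,0,0],[0,0,0,0,0,0]]' >/dev/null; python3 s.py;  python3 -m inch '[[0,0,0,0,0,0],[0,0,0,0,0,0],[0,0,0,0,0,0],[0,0,0.01,0,0,0],[0,0,0.03,0,0,0],[0,0,0.03,0,0,0],[0,0,0.03,0,0,0],[0,0,0.01,0,0,0],[0,0,0,0,0,0],[0,0,0,0,0,0]]' 0.15 >/dev/null; python3 s.py;python3 t.py;python3 e.py | head -3
```

```text
38.8 [ 0.5494 -0.0903  0.0182] gauge 0.0004 -0.0008 yaw -13.1 op 0.0567 F [ 0.7 -0.9 -2.4] ff 65.3 j [-0.29  0.32  1.89 -0.    0.93 -0.06]
39.8 [ 0.5487 -0.0901  0.1274] gauge 0.0005 -0.0001 yaw -13.1 op 0.0724 F [ 0.8 -0.   0.4] ff 0.0 j [-0.29  0.16  1.84 -0.    1.14 -0.06]
top 7 [0.0468 0.0488 0.0503 0.0511 0.0541]
scene 102 [0.0461 0.0479 0.0497 0.0514 0.053 ]
a ['top', [0.5907, 0.348], 4651, 'scene', [0.5909, 0.3547], 2511]
b ['top', [0.4549, 0.3628], 5045, 'scene', [0.4542, 0.3677], 2115]
c ['top', [0.4209, 0.2618], 4971, 'scene', [0.4219, 0.269], 2152]
```

```bash
python3 -m inch '[[0,0,0.03,0,0,0],[0,0,0.03,0,0,0],[-0.0142,0.0394,0,0,0,0],[-0.0142,0.0394,0,0,0,0],[-0.0142,0.0394,0,0,0,0],[-0.0142,0.0394,0,0,0,0],[-0.0142,0.0394,0,0,0,0],[-0.0142,0.0394,0,0,0,0],[-0.0142,0.0394,0,0,0,0],[-0.0142,0.0394,0,0,0,0],[-0.0142,0.0394,0,0,0,0],[0,0,-0.05,0,0,0],[0,0,-0.05,0,0,0],[0,0,-0.05,0,0,0],[0,0,0,0,0,0],[0,0,0,0,0,0],[0,0,0,0,0,0]]' >/dev/null; python3 s.py; python3 e.py | sed -n 3p
```

```text
41.7 [0.4241 0.2653 0.0409] gauge 0.318 0.2023 yaw -13.1 op 0.0727 F [ 0.7  0.4 -0.3] ff 0.0 j [ 0.42  0.17  2.02 -0.    0.94  0.65]
c ['top', [0.4096, 0.2584], 77, 'scene', [0.4437, 0.2571], 1170]
```

```bash
python3 -m inch '[[-0.003,-0.0005,-0.02,0,0,0],[0,0,-0.025,0,0,0],[0,0,-0.014,0,0,0],[0,0,0,0,0,0],[0,0,0,0,0,0]]' >/dev/null; python3 s.py; python3 -m inch '[[0,0,-0.004,0,0,0],[0,0,0,0,0,0],[0,0,0,0,0,0]]' >/dev/null; python3 s.py
```

```text
42.3 [ 0.4197  0.2642 -0.0196] gauge 0.3159 0.2064 yaw -13.1 op 0.0724 F [-0.1 -0.6 -0. ] ff 0.0 j [ 0.42  0.28  2.04 -0.    0.82  0.65]
42.6 [ 0.4192  0.264  -0.0242] gauge 0.3156 0.2069 yaw -13.1 op 0.0723 F [ 0.1  0.4 -0.2] ff 0.0 j [0.42 0.28 2.04 0.   0.81 0.65]
```

```bash
python3 -m inch '[[0.0015,0.0002,-0.0005,0,0,0],[0,0,0,0,0,0],[0,0,0,0,0,0],[0,0,0,0,0,0],[0,0,0,0,0,0]]' 1 >/dev/null; python3 s.py; python3 -m inch '[[0,0,0.03,0,0,0],[0,0,0.04,0,0,0],[0,0,0.04,0,0,0],[0,0,0.04,0,0,0],[0,0,0.04,0,0,0],[0,0,0,0,0,0],[0,0,0,0,0,0]]' >/dev/null; python3 s.py; python3 g.py .195
```

```text
43.1 [ 0.4208  0.2642 -0.024 ] gauge 0.3162 0.2053 yaw -13.0 op 0.057 F [-1.9 -2.9  7.6] ff 62.3 j [ 0.42  0.29  2.04 -0.    0.81  0.65]
43.8 [0.4205 0.2642 0.1655] gauge 0.3161 0.2056 yaw -13.1 op 0.0568 F [-0.5 -0.4 -2.5] ff 65.7 j [ 0.42 -0.02  1.95  0.    1.2   0.65]
81 z [0.195 0.199 0.202] along gx rel TCP [-0.027  -0.0245 -0.0123  0.0008  0.0097] gy [-0.0421 -0.0058  0.0259]
```

```bash
python3 -m inch '[[0.0142,-0.0394,0,0,0,0],[0.0142,-0.0394,0,0,0,0],[0.0142,-0.0394,0,0,0,0],[0.0142,-0.0394,0,0,0,0],[0.0142,-0.0394,0,0,0,0],[0.0142,-0.0394,0,0,0,0],[0.0142,-0.0394,0,0,0,0],[0.0142,-0.0394,0,0,0,0],[0.0142,-0.0394,0,0,0,0],[0,0,-0.03,0,0,0],[0,0,-0.02,0,0,0],[0,0,0,0,0,0],[0,0,0,0,0,0],[0,0,0,0,0,0]]' >/dev/null; python3 s.py
```

```text
45.2 [ 0.5482 -0.0904  0.115 ] gauge 0.0001 0.0003 yaw -13.0 op 0.057 F [-0.1  1.  -2.1] ff 65.5 j [-0.29  0.17  1.86  0.    1.12 -0.06]
```

```bash
python3 -m inch '[[0,0,-0.015,0,0,0],[0,0,-0.02,0,0,0],[0,0,-0.015,0,0,0],[0,0,0,0,0,0],[0,0,-0.01,0,0,0],[0,0,-0.01,0,0,0],[0,0,0,0,0,0]]' >/dev/null; python3 s.py; python3 -m inch '[[0,0,-0.01,0,0,0],[0,0,0,0,0,0],[0,0,0,0,0,0]]' >/dev/null; python3 s.py;python3 -m inch '[[0,0,-0.006,0,0,0],[0,0,0,0,0,0],[0,0,0,0,0,0]]' >/dev/null; python3 s.py
```

```text
46.0 [ 0.5468 -0.0902  0.0433] gauge -0.0001 0.0017 yaw -13.1 op 0.0569 F [-0.5 -0.4 -3.8] ff 65.6 j [-0.29  0.27  1.89 -0.    0.98 -0.06]
46.2 [ 0.5478 -0.0906  0.0345] gauge -0.0002 0.0007 yaw -13.1 op 0.0568 F [-0.5 -1.  -1.8] ff 65.6 j [-0.29  0.29  1.89 -0.    0.96 -0.06]
46.5 [ 0.5478 -0.0906  0.0286] gauge -0.0002 0.0006 yaw -13.1 op 0.0572 F [ 0.2 -0.6 -2.3] ff 65.6 j [-0.29  0.3   1.89  0.    0.95 -0.06]
```

```bash
python3 -m inch '[[0,0,0,0,0,0],[0,0,0,0,0,0],[0,0,0,0,0,0],[0,0,0.01,0,0,0],[0,0,0.04,0,0,0],[0,0,0.05,0,0,0],[0,0,0.05,0,0,0],[0,0,0,0,0,0],[0,0,0,0,0,0]]' 0.15 >/dev/null; python3 s.py;python3 t.py;python3 e.py | head -2
```

```text
47.5 [ 0.5498 -0.0911  0.1822] gauge -0.0003 -0.0014 yaw -13.1 op 0.0722 F [ 0.3  0.7 -0.8] ff 0.0 j [-0.29  0.09  1.8  -0.    1.24 -0.06]
top 13 [0.0581 0.0603 0.0614 0.064  0.0664]
scene 100 [0.0556 0.0575 0.0597 0.0616 0.0629]
a ['top', [0.5899, 0.348], 4522, 'scene', [0.59, 0.3517], 2442]
b ['top', [0.4545, 0.3613], 4895, 'scene', [0.4552, 0.368], 2042]
```

```bash
python3 -m inch '[[0.0037,0.0401,0,0,0,0],[0.0037,0.0401,0,0,0,0],[0.0037,0.0401,0,0,0,0],[0.0037,0.0401,0,0,0,0],[0.0037,0.0401,0,0,0,0],[0.0037,0.0401,0,0,0,0],[0.0037,0.0401,0,0,0,0],[0.0037,0.0401,0,0,0,0],[0.0037,0.0401,0,0,0,0],[0.0037,0.0401,0,0,0,0],[0.0037,0.0401,0,0,0,0],[0,0,-0.05,0,0,0],[0,0,-0.05,0,0,0],[0,0,-0.04,0,0,0],[0,0,0,0,0,0],[0,0,0,0,0,0],[0,0,0,0,0,0]]' >/dev/null; python3 s.py; python3 e.py | sed -n 1p
```

```text
49.4 [0.5908 0.3513 0.0415] gauge 0.4398 0.0597 yaw -13.1 op 0.0727 F [0.7 0.1 0.6] ff 0.0 j [ 0.43  0.51  1.56 -0.    1.06  0.66]
a ['top', [0.5739, 0.3449], 819, 'scene', [0.6163, 0.3256], 742]
```

```bash
python3 -m inch '[[-0.0005,-0.001,-0.02,0,0,0],[0,0,-0.025,0,0,0],[0,0,-0.015,0,0,0],[0,0,0,0,0,0],[0,0,0,0,0,0]]' >/dev/null; python3 s.py; python3 -m inch '[[0,0,-0.004,0,0,0],[0,0,0,0,0,0],[0,0,0,0,0,0]]' >/dev/null; python3 s.py
```

```text
50.0 [ 0.5889  0.3498 -0.0202] gauge 0.4379 0.0612 yaw -13.1 op 0.0722 F [-0.1  0.7  0. ] ff 0.0 j [ 0.43  0.59  1.57 -0.    0.97  0.66]
50.2 [ 0.5887  0.3498 -0.0244] gauge 0.4378 0.0614 yaw -13.1 op 0.0729 F [ 0.  -0.1  0.1] ff 0.0 j [ 0.43  0.6   1.57 -0.    0.97  0.66]
```

```bash
python3 -m inch '[[0.001,0.0002,-0.0002,0,0,0],[0,0,0,0,0,0],[0,0,0,0,0,0],[0,0,0,0,0,0],[0,0,0,0,0,0]]' 1 >/dev/null; python3 s.py; python3 -m inch '[[0,0,0.03,0,0,0],[0,0,0.04,0,0,0],[0,0,0.04,0,0,0],[0,0,0.04,0,0,0],[0,0,0.04,0,0,0],[0,0,0,0,0,0],[0,0,0,0,0,0]]' >/dev/null; python3 s.py; python3 g.py .195
```

```text
50.8 [ 0.5902  0.3502 -0.024 ] gauge 0.4386 0.06 yaw -13.1 op 0.0569 F [ 0.6 -0.3  5.4] ff 64.4 j [0.43 0.6  1.57 0.   0.97 0.66]
51.5 [0.5896 0.3499 0.1653] gauge 0.4381 0.0606 yaw -13.1 op 0.0572 F [ 0.5  0.1 -1.9] ff 64.6 j [ 0.43  0.38  1.5  -0.    1.27  0.66]
106 z [0.194 0.198 0.202] along gx rel TCP [-0.0285 -0.0253 -0.0128  0.0035  0.0121] gy [-0.0395 -0.0029  0.0265]
```

```bash
python3 -m inch '[[-0.0037,-0.04,0,0,0,0],[-0.0037,-0.04,0,0,0,0],[-0.0037,-0.04,0,0,0,0],[-0.0037,-0.04,0,0,0,0],[-0.0037,-0.04,0,0,0,0],[-0.0037,-0.04,0,0,0,0],[-0.0037,-0.04,0,0,0,0],[-0.0037,-0.04,0,0,0,0],[-0.0037,-0.04,0,0,0,0],[-0.0037,-0.04,0,0,0,0],[-0.0037,-0.04,0,0,0,0],[0,0,-0.03,0,0,0],[0,0,-0.02,0,0,0],[0,0,0,0,0,0],[0,0,0,0,0,0],[0,0,0,0,0,0]]' >/dev/null; python3 s.py
```

```text
53.1 [ 0.5488 -0.0901  0.1148] gauge 0.0005 -0.0002 yaw -13.0 op 0.057 F [-0.1 -0.4 -0.7] ff 64.6 j [-0.29  0.17  1.85 -0.    1.12 -0.06]
```

```bash
python3 -m inch '[[0,0,-0.015,0,0,0],[0,0,-0.02,0,0,0],[0,0,-0.015,0,0,0],[0,0,0,0,0,0],[0,0,-0.01,0,0,0],[0,0,-0.01,0,0,0],[0,0,0,0,0,0]]' >/dev/null; python3 s.py; python3 -m inch '[[0,0,-0.005,0,0,0],[0,0,0,0,0,0],[0,0,0,0,0,0]]' >/dev/null; python3 s.py
```

```text
53.8 [ 0.5473 -0.09    0.0431] gauge 0.0003 0.0013 yaw -13.1 op 0.0569 F [ 0.6 -0.3 -1.5] ff 64.6 j [-0.29  0.27  1.89 -0.    0.98 -0.06]
54.1 [ 0.5487 -0.0904  0.0398] gauge 0.0002 -0.0002 yaw -13.1 op 0.0569 F [ 1.1  0.6 -2.1] ff 64.6 j [-0.29  0.28  1.89  0.    0.97 -0.06]
```

Release, rise and check the stack. The next move goes towards the keeper block.

```bash
python3 -m inch '[[0,0,-0.0015,0,0,0],[0,0,0,0,0,0]]' >/dev/null; python3 s.py; python3 -m inch '[[0,0,0,0,0,0],[0,0,0,0,0,0],[0,0,0,0,0,0],[0,0,0.01,0,0,0],[0,0,0.04,0,0,0],[0,0,0.05,0,0,0],[0,0,0.04,0,0,0],[0,0,0,0,0,0],[0,0,0,0,0,0]]' 0.15 >/dev/null; python3 s.py;python3 t.py; python3 v.py scene v8 210 170 330 260
```

```text
54.3 [ 0.5486 -0.0903  0.0382] gauge 0.0002 -0.0 yaw -13.1 op 0.0567 F [-0.4  0.4 -2.3] ff 64.6 j [-0.29  0.28  1.89 -0.    0.97 -0.06]
55.2 [ 0.5498 -0.0907  0.1808] gauge 0.0001 -0.0013 yaw -13.1 op 0.0727 F [ 0.1 -0.1  0. ] ff 0.0 j [-0.29  0.1   1.8  -0.    1.24 -0.06]
top 15 [0.0669 0.0677 0.0698 0.0713 0.0726]
scene 104 [0.0662 0.0678 0.0696 0.0716 0.0743]
lever_tip [0.492 0.004 0.116] 0.5
keeper_grip [0.582 0.038 0.088] 0.83
keeper_grip [ 0.587 -0.005  0.041] 0.35
```

View pics/v8.png

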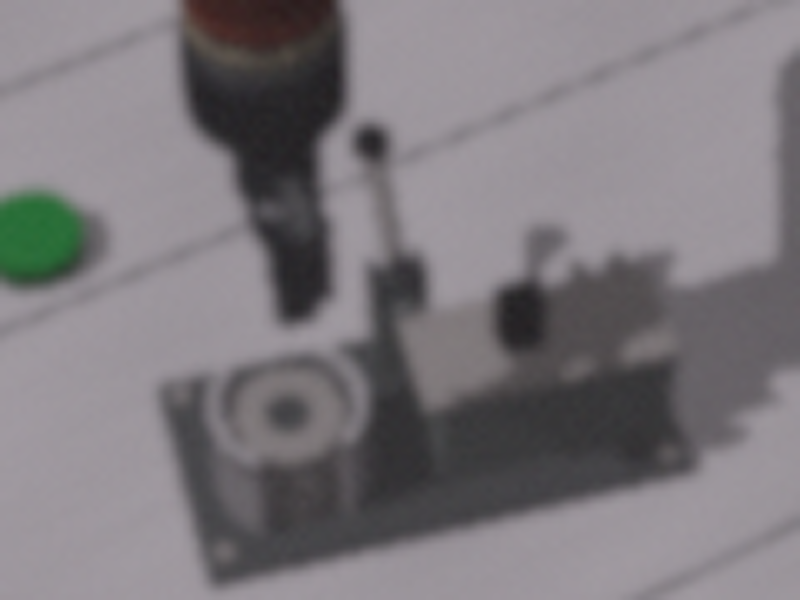

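```bash
python3 -m inch '[[0.007,0.0309,0,0,0,0],[0.007,0.0309,0,0,0,0],[0.007,0.0309,0,0,0,0],[0.007,0.0309,0,0,0,0],[0,0,-0.04,0,0,0],[0,0,-0.025,0,0,0],[0,0,-0.01,0,0,0],[0,0,0,0,0,0],[0,0,0,0,0,0]]' 0.3 >/dev/null; python3 s.py
```

```text
56.4 [0.577  0.033  0.1035] gauge 0.1268 0.0005 yaw -13.1 op 0.0599 F [-0.4  0.1  0.1] ff 0.0 j [-0.06  0.23  1.81 -0.    1.1   0.16]
```

Grip and slide shut (−105 mm along gx), then a small extra push.

```bash
python3 -m inch '[[0,0,-0.012,0,0,0],[0,0,-0.01,0,0,0],[0,0,0,0,0,0],[0,0,0,0,0,0]]'>/dev/null; python3 s.py; python3 -m inch '[[0,0,0,0,0,0],[0,0,0,0,0,0],[0,0,0,0,0,0],[0,0,0,0,0,0],[0,0,0,0,0,0]]' 1 >/dev/null; python3 s.py; python3 -m inch '[[-0.0024,-0.0102,0,0,0,0],[-0.0024,-0.0102,0,0,0,0],[-0.0024,-0.0102,0,0,0,0],[-0.0024,-0.0102,0,0,0,0],[-0.0024,-0.0102,0,0,0,0],[-0.0024,-0.0102,0,0,0,0],[-0.0024,-0.0102,0,0,0,0],[-0.0024,-0.0102,0,0,0,0],[-0.0024,-0.0102,0,0,0,0],[-0.0024,-0.0102,0,0,0,0],[0,0,0,0,0,0],[0,0,0,0,0,0]]'>/dev/null; python3 s.py; python3 -m inch '[[-0.0006,-0.0025,0,0,0,0],[-0.0006,-0.002,0,0,0,0],[0,0,0,0,0,0],[0,0,0,0,0,0]]'>/dev/null; python3 s.py
```

```text
56.8 [0.5761 0.0332 0.0807] gauge 0.1268 0.0014 yaw -13.1 op 0.0597 F [ 0.3 -0.2  0.6] ff 0.0 j [-0.06  0.26  1.82  0.    1.06  0.16]
57.2 [0.577  0.0332 0.0817] gauge 0.127 0.0005 yaw -13.1 op 0.0188 F [ 0.5 -0.4  2.1] ff 60.6 j [-0.06  0.26  1.82  0.    1.06  0.16]
58.5 [ 0.553  -0.069   0.0817] gauge 0.022 0.0006 yaw -13.1 op 0.019 F [1.1 4.1 5.7] ff 61.2 j [-0.25  0.22  1.87  0.    1.05 -0.02]
58.9 [ 0.553  -0.0689  0.0818] gauge 0.0221 0.0005 yaw -13.1 op 0.0188 F [ 5.  15.5  4.8] ff 61.1 j [-0.26  0.22  1.87  0.01  1.05 -0.03]
```

```bash
python3 -m inch '[[0,0,0,0,0,0],[0,0,0,0,0,0],[0,0,0,0,0,0],[0,0,0.04,0,0,0],[0,0,0.045,0,0,0],[0,0,0.035,0,0,0]]' 0.3 >/dev/null; python3 -m inch '[[-0.0253,0.0162,0,0,0,0],[-0.0253,0.0162,0,0,0,0],[-0.0253,0.0162,0,0,0,0],[-0.0253,0.0162,0,0,0,0],[-0.0253,0.0162,0,0,0,0],[0,0,0,0,0,0],[0,0,0,0,0,0],[0,0,0,0,0,0]]' 1 >/dev/null; python3 s.py
```

```text
60.2 [0.4255 0.007  0.2013] gauge 0.0669 0.142 yaw -13.1 op 0.0001 F [0.1 0.2 0.4] ff 0.0 j [-0.15 -0.22  2.07 -0.    1.3   0.08]
```

```bash
python3 -m inch '[[0.0012,0.005,-0.04,0,0,0],[0,0,-0.03,0,0,0],[0,0,-0.019,0,0,0],[0,0,0,0,0,0],[0,0,0,0,0,0]]' >/dev/null; python3 s.py; python3 -m inch '[[0.0073,-0.0017,0,0,0,0],[0.0088,-0.0021,0.008,0,0,0],[0.0131,-0.0031,0.0075,0,0,0],[0.0146,-0.0034,0.0045,0,0,0],[0.0151,-0.0035,0.002,0,0,0]]' >/dev/null; python3 s.py; python3 -m inch '[[0.0151,-0.0035,-0.002,0,0,0],[0.0146,-0.0034,-0.0045,0,0,0],[0.0131,-0.0031,-0.0075,0,0,0],[0.0088,-0.0021,-0.008,0,0,0],[0.0039,-0.0009,-0.003,0,0,0],[0,0,0,0,0,0],[0,0,0,0,0,0]]' >/dev/null; python3 s.py
```

```text
60.8 [0.4266 0.0123 0.1122] gauge 0.0722 0.1422 yaw -13.1 op -0.0002 F [ 0.4 -0.9  0.3] ff 0.0 j [-0.14 -0.11  2.15 -0.    1.1   0.09]
61.2 [ 0.486  -0.0012  0.1435] gauge 0.0727 0.0812 yaw -13.0 op -0.0001 F [-15.5   0.   46. ] ff 22.4 j [-0.15 -0.01  1.99 -0.    1.16  0.08]
62.0 [ 0.5582 -0.018   0.126 ] gauge 0.0728 0.0071 yaw -13.1 op -0.0001 F [ 3.1 -3.5 33.4] ff 16.6 j [-0.16  0.14  1.87 -0.    1.1   0.07]
```

```bash
python3 -m inch '[[0,0,0.03,0,0,0],[0,0,0.03,0,0,0],[0,0,0.03,0,0,0],[0,0,0,0,0,0],[0,0,0,0,0,0]]' >/dev/null; python3 s.py; python3 - <<'E'
from h import *
C=cloud(snapshot("scene")); m=(C[...,2]>.1)&(C[...,2]<.175)&(C[...,0]>.43)&(C[...,0]<.6)&(C[...,1]>-.035)&(C[...,1]<.04); print(C[m].round(3)[::3].tolist())
E
python3 v.py scene v9 210 170 330 260
```

```text
62.5 [ 0.5424 -0.0144  0.2017] gauge 0.0727 0.0233 yaw -13.1 op 0.0 F [ 0.2 -0.1  0.1] ff 0.0 j [-0.16  0.04  1.82 -0.    1.27  0.07]
[[0.523, -0.007, 0.105], [0.536, -0.01, 0.117], [0.561, -0.012, 0.149], [0.543, -0.014, 0.123], [0.565, -0.014, 0.149], [0.535, -0.013, 0.106], [0.567, -0.02, 0.15], [0.571, -0.01, 0.148], [0.57, -0.021, 0.149], [0.571, -0.01, 0.142], [0.569, -0.02, 0.141], [0.575, -0.012, 0.143], [0.575, -0.02, 0.142], [0.574, -0.019, 0.135]]
keeper_grip [ 0.561 -0.063  0.087] 0.71
```

View pics/v9.png

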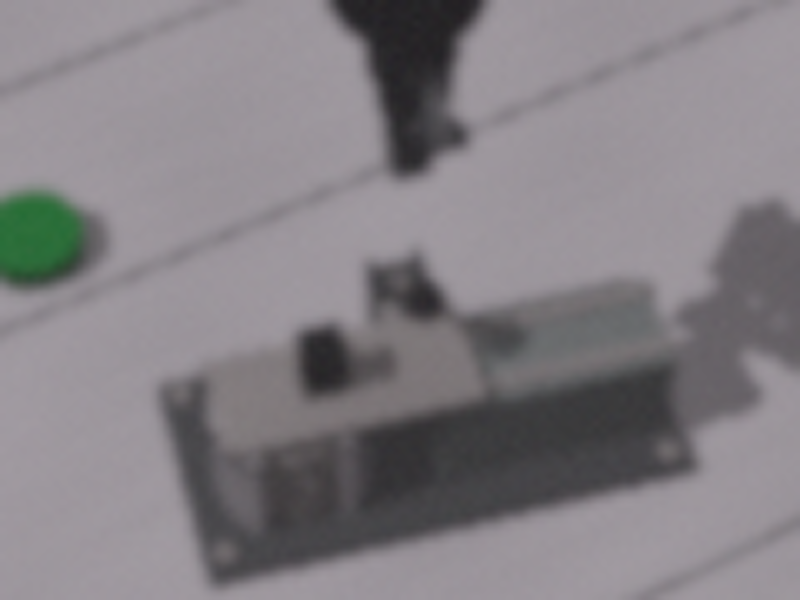

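```bash
python3 l.py; python3 e.py | sed -n 2p; python3 -c "
from h import *
print(sign_off())"
```

```text
locked 33 [ 0.567 -0.017  0.144]
free 0 
b ['top', [0.4545, 0.3619], 4844, 'scene', [0.4529, 0.3691], 2116]
the job is handed in; nothing more can be done
None
```

The job is handed in: one thick and four thin discs are stacked level with the marked line (top measured at 70 mm above the bench, the line's height), the keeper is fully shut and the lever locked. The one spare thin disc is still where it lay; I didn't check every bystander tool individually, and while locking the lever the wrist force reached about 46 N with the fingertips on the ball.

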